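# Put the clay seed sprouter together

### The job

Put the clay seed sprouter together on the round wooden stand, from the bottom up: first the bowl with the closed floor, then the tray with long slots, then the tray with round holes, and the lid last, each fully seated and level in the one below. Set every piece down gently rather than dropping it, and leave the tomato, the glass jar and the onion standing among the parts where they are.

Things in the scene. Friction and masses are not known exactly. Their poses are not given: they have to be found in the camera images.
- stand: Round wooden stand, fixed, dark wood, 164 mm across, 16 mm high, with a round recess 140 mm across and 8 mm deep inside its raised rim. Origin: centre of its underside, on the worktop; z up.
- bowl_c (a point): Collecting bowl, the deepest piece, closed floor with no openings. Terracotta, 150 mm across; below, a 6 mm deep foot (126-132 mm) enters the 140 mm mouth beneath, whose rim carries the shoulder. 64 high, wall 5, inner floor 10 above underside. Grip rib on the floor through the centre: 14 wide, 80 long along own x, top 8 below rim; grip it across its width from above. Point: on the axis, half-way up (32 over underside). 0.5 kg, any yaw.
- slotted_c (a point): Tray with six long dark slots in its floor. Terracotta, 150 mm across; below, a 6 mm deep foot (126-132 mm) enters the 140 mm mouth beneath, whose rim carries the shoulder. 52 high, wall 5, inner floor 10 above underside. Grip rib on the floor through the centre: 14 wide, 80 long along own x, top 8 below rim; grip it across its width from above. Point: on the axis, half-way up (26 over underside). 0.45 kg, any yaw.
- holed_c (a point): Tray with small dark round holes in its floor. Terracotta, 150 mm across; below, a 6 mm deep foot (126-132 mm) enters the 140 mm mouth beneath, whose rim carries the shoulder. 46 high, wall 5, inner floor 10 above underside. Grip rib on the floor through the centre: 14 wide, 80 long along own x, top 8 below rim; grip it across its width from above. Point: on the axis, half-way up (23 over underside). 0.42 kg, any yaw.
- lid_c (a point): Lid: a flat disc with a round knob on top, no walls. Terracotta, 150 mm across; below, a 6 mm deep foot (126-132 mm) enters the 140 mm mouth beneath, whose rim carries the shoulder. Disc top 11 above underside; knob 24 to 28 in diameter, 34 tall; 45 over all. Point: on the axis, half-way up (22.5 over underside). 0.38 kg, any yaw.
- tomato_c (a point): Bystander: a red tomato 68 mm across, 52 mm high, loose. Point at its centre, 26 mm up.
- jar_c (a point): Bystander: a small glass jar with steel cap, 48 mm across, 75 mm high, loose. Point at its centre, 37.5 mm up.
- onion_c (a point): Bystander: a yellow onion 64 mm across, 66 mm high, loose. Point at its centre, 33 mm up.

How it is judged:
By the outcome, as a careful person would: the job done as asked, in the order asked, and still so for the second after the job is handed in, with the robot touching nothing.
It also fails if it takes over 128 s, if anything falls off the work surface, if the arm or the gripper's body presses on something with over 40 N, if the wrist force passes 120 N, or if a joint passes its speed limit or range.

### The arm

A 6-joint arm with a two-finger parallel gripper is mounted at the origin on the work surface. World frame = base frame: x ahead of the robot, y to its left, z up, the work surface at z = 0. Lengths are in m, angles in rad, forces in N, time in s.
With the tool pointing down it reaches from about 0.325 to 0.875 m from the base axis. Payload 4.4 kg.
Tool frame: the origin (TCP) lies on the front face of the gripper's body, between the roots of the fingers; the fingertips stand 73 mm ahead of it and the grasp point (between the pads) lies 54 mm ahead of it (bot.tips_ahead is the distance from the TCP to the fingertips, in m); z points along the fingers, y is the direction in which the jaws open and shut (so a half turn about z gives the same grasp; the last joint's range is limited). The gripper opens to 85 mm and grips with 20 to 120 N. Pads are 22 mm wide; open, the fingers measure 114 mm over their backs; the gripper's body (76 mm by 85 mm) begins 54 mm behind the grasp point. The pads swing forward as they close: fully open they stand 13 mm farther back than shut.
Start: joints at [-1.365, 0.207, 1.542, -0, 1.393, -0.15], TCP at [0.201, -0.539, 0.304] pointing down, gripper open.
Joint ranges: [-2.73, 2.73], [-0.86, 2.22], [0.23, 2.46], [-1.11, 4.25], [0.08, 2.63], [-2.82, 2.82]. Speed limits (rad/s): [2.79, 2.79, 3.14, 3.14, 3.14, 3.14].

### API

Orientations are given as a 3x3 rotation matrix whose columns are the frame's x, y, z axes.
In Python, from station import bot gives the robot as it stands.
- The arm moves only by the tool play_rows, never from a script. Its argument "plan" is a list of rows, each an object with "jaw": the opening in per cent of the stroke, from 0 (shut) to 100 (fully open); "travel": the shift along the tool's x, y, z in cm, a list of three; "yaw": the turn about the tool's z in degrees. A call has 1 to 5 rows; each row shifts and turns the pose as measured when the row begins, along the tool's axes as they then stand; what a row does not reach is not made up. A row lasts 1/12 s, in which the tool goes at most 41.7 mm and 7.16 degrees, less where a joint would pass 70% of its speed; a pose out of reach is approached as far as the arm can. A call is refused whole if a number of a shift passes 4.17 or a number of a turn 7.16, either way. A call with a gripper value outside its range is refused whole. The fingers move at their own pace and stop on an object; "newtons" is the grip in N (left out, the last holds). Time passes only in rows, so rows that do not move let the fingers close. It gives the time, the measured TCP pose, the force and the opening at its end, in the units of the state.
- bot.read_state(): the state, without advancing time (a new reading comes with each control period).
- bot.snapshot(name): name is "scene" or "top" or "wrist"; returns (picture, depth): 400x640x3 uint8, red, green, blue; 400x640 float32, m along the optical axis (not along the pixel's ray), 0 where there is no reading.
- bot.calibration(name): a dict with "fx", "fy", "cx", "cy" (pixels), "camera_from_world" (4x4, takes a point from world to camera coordinates). Camera axes: x right, y down, z forward; pixel columns grow to the right and rows downward; lengths in m; the calibration is good to about 2 mm. The wrist camera is an equidistant fisheye: a pixel r from the principal point sees the ray r / f radians off the axis. A picture is of the moment at which its call begins: read the wrist's pose just before it. calibration takes no time and is no camera call; for the wrist camera it gives the pose at the moment of the call.
- bot.close_job(): hands the job in, once; it reports no verdict.
The state is a dict: "clock": time; "q": joint angles; "joint_vel": joint speeds; "tau": joint torques, N m; "position": TCP position; "orientation": TCP orientation; "contact_force": force on the tool from outside, world axes, zero at the start; "ft_torque": the same for the moment, N m; "grip_width": finger opening in m.
Only numpy, scipy, OpenCV 4.12 (cv2) and the standard library are available. Lean on these libraries where they do the work, as an engineer would, in place of code of your own. Each camera call takes 0.05 s, during which the arm holds its last target.

## Working session

There is one attempt and no reset: what is moved stays moved. The work goes in short steps, Python scripts to look and compute and a tool call to move; the robot and the scene stay as the last step left them, time stands still between calls to the robot, and variables do not carry over. Pictures are saved under pics/ and viewed, and the job is handed in when it is done.

Besides the shell and the picture viewer there is one more tool, called after ">>>" as name(argument=value, ...), one argument or row to a line, values as JSON. play_rows: Moves the arm, as the interface text tells. Its arguments: {"type":"object","properties":{"plan":{"type":"array","items":{"type":"object","properties":{"jaw":{"type":"number"},"travel":{"type":"array","items":{"type":"number"}},"yaw":{"type":"number"}}}},"newtons":{"type":"number"}},"required":["plan"]}

```bash
mkdir -p pics; ls
python3 - <<'E'
from station import bot
import cv2,numpy as np
s=bot.read_state();print(s['clock'],s['position'],s['orientation'],s['grip_width'],bot.tips_ahead)
for n in('scene','top'):
    p,d=bot.snapshot(n);cv2.imwrite(f'pics/{n}0.png',p[:,:,::-1]);np.savez(f'{n}0.npz',p=p,d=d)
    print(n,bot.calibration(n))
E
```

```text
pics
0.0 [ 0.20069696 -0.53818407  0.30269821] [[ 9.37015204e-01  3.49288242e-01 -4.82220267e-04]
 [ 3.49288399e-01 -9.37012455e-01  2.29643375e-03]
 [ 3.50270911e-04 -2.32022728e-03 -9.99997247e-01]] 0.08566950285902816 0.0726
scene {'fx': 378.8027738029868, 'fy': 378.8027738029868, 'cx': 320.16129520050833, 'cy': 195.3265068782063, 'camera_from_world': array([[-0.53611628,  0.84408855, -0.00968755,  0.29293685],
       [ 0.45386068,  0.27855183, -0.8464156 , -0.19064528],
       [-0.71175123, -0.45817398, -0.53243477,  1.22661144],
       [ 0.        ,  0.        ,  0.        ,  1.        ]])}
top {'fx': 493.66808615456245, 'fy': 493.66808615456245, 'cx': 326.9722207715258, 'cy': 194.3546266615814, 'camera_from_world': array([[-0.01007094, -0.99974423, -0.02024963,  0.01273865],
       [-0.99285669,  0.01240512, -0.11866634,  0.55872283],
       [ 0.11888719,  0.0189099 , -0.99272768,  1.13868722],
       [ 0.        ,  0.        ,  0.        ,  1.        ]])}
```

View pics/top0.png

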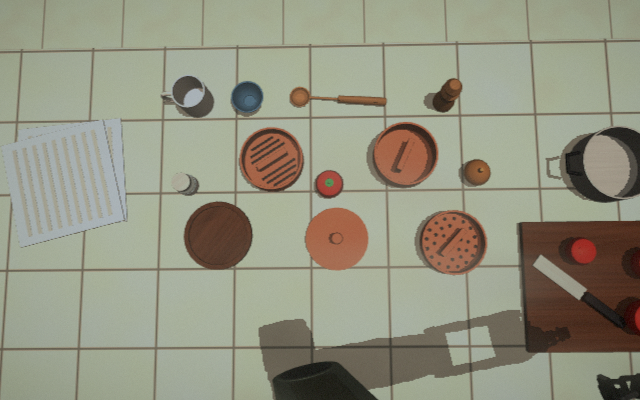

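View pics/scene0.png

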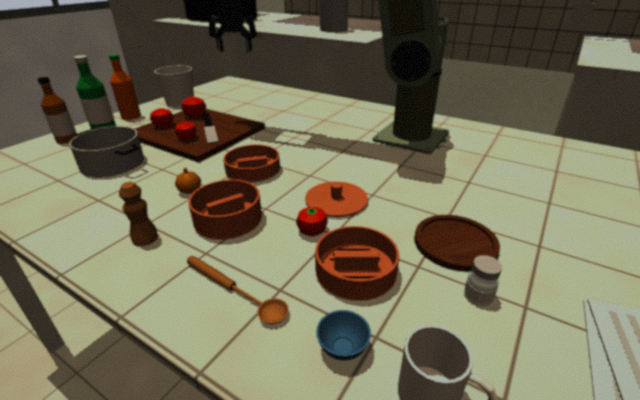

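The top view shows the stand at (218,235), the slotted tray at (272,159), the bowl at (405,154), the holed tray at (453,242) and the lid at (336,239). The tomato is at (329,183), the jar at (184,184) and the onion at (477,172).

```bash
cat > h.py <<'E'
import numpy as np,cv2
from station import bot
def world(d,c):
    v,u=np.mgrid[0:d.shape[0],0:d.shape[1]]
    P=np.stack([(u-c['cx'])/c['fx']*d,(v-c['cy'])/c['fy']*d,d],-1)
    T=c['camera_from_world'];W=(P-T[:3,3])@T[:3,:3]
    W[d<=0]=np.nan
    return W
def ray(uv,c,z):
    T=c['camera_from_world'];R=T[:3,:3];o=-R.T@T[:3,3]
    d=np.c_[(uv[:,0]-c['cx'])/c['fx'],(uv[:,1]-c['cy'])/c['fy'],np.ones(len(uv))]@R
    return o+d*((z-o[2])/d[:,2])[:,None]
def circ(xy):
    from scipy.optimize import least_squares
    x0=[*xy.mean(0),.07]
    r=least_squares(lambda p:np.hypot(*(xy-p[:2]).T)-p[2],x0,loss='soft_l1',f_scale=.002)
    return r.x,np.std(r.fun)
E
cat > m.py <<'E'
from h import *
z=np.load('top0.npz');p,d=z['p'],z['d'];c=bot.calibration('top');W=world(d,c)
print('table z',np.nanmedian(W[280:330,100:250,2]),np.nanstd(W[280:300,100:150,2]))
hsv=cv2.cvtColor(p,cv2.COLOR_RGB2HSV)
for n,(u,v),h in [('stand',(218,235),.016),('bowl',(405,154),.064),('slot',(272,159),.052),('hole',(453,242),.046),('lid',(336,239),.011)]:
    m=np.zeros(d.shape,bool);m[v-45:v+45,u-45:u+45]=1
    Z=W[...,2]
    q=W[m&(abs(Z-h)<.004)][:,:2]
    # image contour
    col=((hsv[...,1]>110)&m&((hsv[...,0]<12)|(hsv[...,0]>172) | (n=='stand'))).astype(np.uint8)
    n_,lab,st,cen=cv2.connectedComponentsWithStats(col)
    k=1+np.argmax(st[1:,4]);cs,_=cv2.findContours((lab==k).astype(np.uint8),0,cv2.CHAIN_APPROX_NONE)
    cc=max(cs,key=len)[:,0].astype(float)
    r=ray(cc,c,h)[:,:2]
    print(n,'depth fit',len(q),circ(q),'zrange',np.nanpercentile(Z[lab==k],[2,50,98]).round(3))
    print('   contour',circ(r))
    cx=circ(r)[0][:2]
    if n in('bowl','slot','hole'):
        rr=np.hypot(*(W[...,:2]-cx).transpose(2,0,1))
        rib=W[m&(abs(Z-(h-.008))<.006)&(rr<.05)][:,:2]
        ce,e,a=cv2.minAreaRect((rib*1000).astype(np.float32))
        C=np.cov(rib.T);w,V=np.linalg.eigh(C)
        print('   rib',len(rib),np.array(ce)/1000,e,a,'axis deg',np.degrees(np.arctan2(V[1,1],V[0,1])),rib.mean(0))
    if n=='lid':
        kn=W[m&(Z>.035)&(Z<.06)];print('  knob',len(kn),kn.mean(0),np.ptp(kn,axis=0))
for n,(u,v),h in [('tom',(329,183),.03),('jar',(184,184),.075),('onion',(477,172),.03)]:
    w=W[v-16:v+17,u-16:u+17].reshape(-1,3);w=w[w[:,2]>h*.7];print(n,(np.nanmin(w,0)+np.nanmax(w,0))/2,np.ptp(w,axis=0))
E
python3 m.py
```

```text
table z 0.0005599563457649869 0.0022173052504028475
stand depth fit 1097 (array([0.46606558, 0.27171933, 0.07460768]), np.float64(0.01310814484049763)) zrange [0.004 0.009 0.02 ]
   contour (array([0.46717446, 0.27113902, 0.07840884]), np.float64(0.003524162503538354))
bowl depth fit 432 (array([ 0.64971804, -0.1771662 ,  0.07197617]), np.float64(0.008277792547731222)) zrange [0.006 0.012 0.067]
   contour (array([ 0.65055091, -0.17806594,  0.07314265]), np.float64(0.0006851312659963028))
   rib 202 [ 0.65033826 -0.17753394] (13.943175315856934, 79.76847076416016) 65.46855926513672 axis deg 155.51604462044233 [ 0.64962433 -0.17712761]
slot depth fit 429 (array([0.64528096, 0.1390513 , 0.07192693]), np.float64(0.009019745901964889)) zrange [0.006 0.012 0.055]
   contour (array([0.6447634 , 0.13790332, 0.07337652]), np.float64(0.0007748669149272229))
   rib 203 [0.64503137 0.1392388 ] (14.85236930847168, 79.072998046875) 33.29961013793945 axis deg 122.58008772463047 [0.64491052 0.13879078]
hole depth fit 438 (array([ 0.44299064, -0.28497892,  0.07202381]), np.float64(0.006044847279423705)) zrange [0.006 0.012 0.049]
   contour (array([ 0.44351763, -0.28433583,  0.07154359]), np.float64(0.0056576257940133545))
   rib 217 [ 0.44302234 -0.28519431] (14.983414649963379, 78.8365478515625) 47.49128341674805 axis deg 137.25466716070486 [ 0.44292321 -0.28477511]
lid depth fit 2685 (array([ 0.45511428, -0.0137161 ,  0.05387137]), np.float64(0.016480811520803582)) zrange [0.007 0.012 0.045]
   contour (array([ 0.45563652, -0.01444567,  0.07290495]), np.float64(0.000700247731591799))
  knob 142 [ 0.48006952 -0.00978838  0.04437991] [0.11610732 0.04598093 0.01651899]
tom [0.58533143 0.00253753 0.04323754] [0.06587382 0.06461092 0.03785725]
jar [0.58767159 0.34517274 0.06736031] [0.04123411 0.04298493 0.02932222]
onion [ 0.60880627 -0.34832804  0.04489164] [0.06362572 0.06147252 0.04707242]
```

```bash
cat > s.py <<'E'
from h import *
z=np.load('top0.npz');p,d=z['p'],z['d'];c=bot.calibration('top');W=world(d,c)
m=np.zeros(d.shape,np.uint8);m[190:285,170:268]=1
hsv=cv2.cvtColor(p,cv2.COLOR_RGB2HSV);g=cv2.cvtColor(p,cv2.COLOR_RGB2GRAY)
col=((g<80)&(m>0)).astype(np.uint8);col=cv2.morphologyEx(col,cv2.MORPH_OPEN,np.ones((5,5)))
cs,_=cv2.findContours(col,0,cv2.CHAIN_APPROX_NONE);cc=max(cs,key=len)[:,0].astype(float)
print(circ(ray(cc,c,.016)[:,:2]),circ(ray(cc,c,.008)[:,:2]))
z2=np.load('scene0.npz');c2=bot.calibration('scene');W2=world(z2['d'],c2);g2=cv2.cvtColor(z2['p'],cv2.COLOR_RGB2GRAY)
q=W[(m>0)&(W[...,2]>.0125)&(W[...,2]<.025)][:,:2]
r=np.hypot(*(q-[.467,.271]).T);q=q[(r>.065)&(r<.09)];print('rim depth',circ(q))
import sys
E
python3 s.py
cat > t.py <<'E'
# usage: t.py x y z yawdeg n : rows from here to target
from h import *
import sys
x,y,z,yaw=map(float,sys.argv[1:5])
s=bot.read_state();p=s['position'];R=s['orientation']
cy=np.degrees(np.arctan2(R[1,0],R[0,0]))
dy=-(((yaw-cy)+180)%360-180)
D=R.T@(np.array([x,y,z])-p)*100
print('clk %.2f'%s['clock'],'pos',p.round(4),'yaw %.1f'%cy,'tilt %.2f'%np.degrees(np.arccos(-R[2,2])),'w %.4f'%s['grip_width'],'F',np.round(s['contact_force'],1),'q6 %.2f'%s['q'][5])
print('total tool cm',D.round(2),'yaw',round(dy,1))
if len(sys.argv)>5:
    n=int(sys.argv[5]);w=np.array([x,y,z])-p;a=np.radians(cy)
    for i in range(n):
        b=a-np.radians(dy)*i/n
        Q=np.array([[np.cos(b),np.sin(b),0],[np.sin(b),-np.cos(b),0],[0,0,-1]])
        print((Q.T@w*100/n).round(2),round(dy/n,2))
E
python3 t.py .6505 -.1778 .16 -24.5 14
```

```text
(array([0.46621737, 0.26938864, 0.07986548]), np.float64(0.0007933851643701858)) (array([0.4665339 , 0.27132003, 0.08040644]), np.float64(0.0007987597129966137))
rim depth (array([0.46605858, 0.27150762, 0.0756106 ]), np.float64(0.0036450242340428747))
clk 0.10 pos [ 0.2007 -0.5383  0.3028] yaw 20.4 tilt 0.12 w 0.0854 F [-0.5 -0.6 -0.5] q6 -0.15
total tool cm [ 54.73 -18.04  14.33] yaw 44.9
[ 3.91 -1.29  1.02] 3.21
[ 3.83 -1.51  1.02] 3.21
[ 3.74 -1.72  1.02] 3.21
[ 3.64 -1.93  1.02] 3.21
[ 3.53 -2.13  1.02] 3.21
[ 3.4  -2.32  1.02] 3.21
[ 3.27 -2.51  1.02] 3.21
[ 3.12 -2.69  1.02] 3.21
[ 2.96 -2.86  1.02] 3.21
[ 2.8  -3.02  1.02] 3.21
[ 2.63 -3.17  1.02] 3.21
[ 2.44 -3.31  1.02] 3.21
[ 2.26 -3.44  1.02] 3.21
[ 2.06 -3.57  1.02] 3.21
```

>>> play_rows(
  plan=[
    {"travel": [3.9, -1.3, 0.5], "yaw": 3.2, "jaw": 55},
    {"travel": [3.8, -1.5, 0.5], "yaw": 3.2, "jaw": 55},
    {"travel": [3.7, -1.7, 0.5], "yaw": 3.2, "jaw": 55},
    {"travel": [3.6, -1.9, 0.5], "yaw": 3.2, "jaw": 55},
    {"travel": [3.5, -2.1, 0.5], "yaw": 3.2, "jaw": 55},
  ],
)

```text
clock: 0.52
position: [0.3583, -0.4141, 0.2754]
orientation: [[0.999, 0.048, -0.004], [0.048, -0.999, -0.001], [-0.004, 0.001, -1.0]]
contact_force: [0.7, -0.9, -0.1]
grip_width: 0.0469
```

>>> play_rows(
  plan=[
    {"travel": [3.4, -2.3, 0.5], "yaw": 3.2, "jaw": 55},
    {"travel": [3.3, -2.5, 0.5], "yaw": 3.2, "jaw": 55},
    {"travel": [3.1, -2.7, 0.5], "yaw": 3.2, "jaw": 55},
    {"travel": [3.0, -2.8, 0.5], "yaw": 3.2, "jaw": 55},
    {"travel": [2.8, -3.0, 0.5], "yaw": 3.2, "jaw": 55},
  ],
)

```text
clock: 0.93
position: [0.5224, -0.2882, 0.2472]
orientation: [[0.97, -0.244, -0.007], [-0.244, -0.97, 0.002], [-0.007, -0.0, -1.0]]
contact_force: [0.5, -1.2, -0.5]
grip_width: 0.0469
```

```bash
python3 t.py .6502 -.1777 .22 -24.5 9
```

```text
clk 0.93 pos [ 0.5224 -0.2882  0.2472] yaw -14.1 tilt 0.41 w 0.0469 F [ 0.5 -1.2 -0.5] q6 1.17
total tool cm [  9.72 -13.83   2.65] yaw 10.4
[ 1.08 -1.54  0.3 ] 1.15
[ 1.05 -1.56  0.3 ] 1.15
[ 1.01 -1.58  0.3 ] 1.15
[ 0.98 -1.6   0.3 ] 1.15
[ 0.95 -1.62  0.3 ] 1.15
[ 0.92 -1.64  0.3 ] 1.15
[ 0.88 -1.66  0.3 ] 1.15
[ 0.85 -1.67  0.3 ] 1.15
[ 0.82 -1.69  0.3 ] 1.15
```

>>> play_rows(
  plan=[
    {"travel": [1.9, -2.8, 0.5], "yaw": 2.1, "jaw": 55},
    {"travel": [1.9, -2.8, 0.5], "yaw": 2.1, "jaw": 55},
    {"travel": [1.8, -2.9, 0.5], "yaw": 2.1, "jaw": 55},
    {"travel": [1.7, -2.9, 0.5], "yaw": 2.1, "jaw": 55},
    {"travel": [1.6, -2.9, 0.5], "yaw": 2.1, "jaw": 55},
  ],
)

```text
clock: 1.35
position: [0.6575, -0.1716, 0.2167]
orientation: [[0.906, -0.424, -0.011], [-0.423, -0.906, 0.005], [-0.012, 0.001, -1.0]]
contact_force: [-0.3, -0.4, 0.4]
grip_width: 0.0469
```

```bash
python3 t.py .6502 -.1777 .109 -24.5
python3 - <<'E'
from h import *
c=bot.calibration('wrist');p,d=bot.snapshot('wrist');cv2.imwrite('pics/w1.png',p[:,:,::-1]);print(c)
E
```

```text
clk 1.35 pos [ 0.6575 -0.1716  0.2167] yaw -25.1 tilt 0.70 w 0.0469 F [-0.3 -0.4  0.4] q6 1.63
total tool cm [-0.27  0.86 10.77] yaw -0.6
{'fx': 309.70691628693146, 'fy': 309.70691628693146, 'cx': 323.90946025378065, 'cy': 198.0079986742913, 'camera_from_world': array([[-0.4236856 , -0.90580859,  0.00114278,  0.12267335],
       [-0.85332931,  0.39956134,  0.33493257,  0.61409622],
       [-0.30384141,  0.14093094, -0.94224141,  0.52171798],
       [ 0.        ,  0.        ,  0.        ,  1.        ]])}
```

View pics/w1.png

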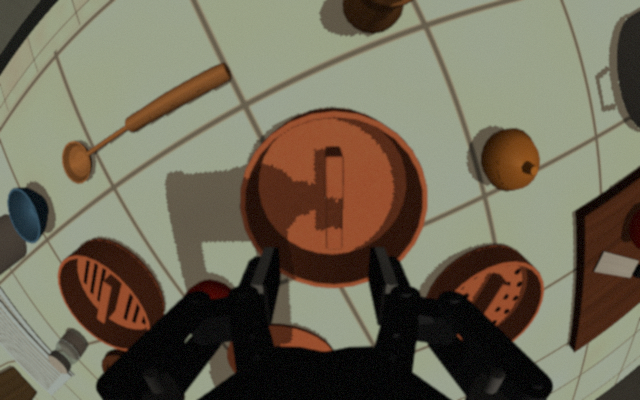

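```bash
sed -i "s/^p=s\['position'\]//; s/w=np.array(\[x,y,z\])-p/w=np.array([x,y,z])-p/" t.py
python3 - <<'E'
s=open('t.py').read()
s=s.replace("cy=np.deg","off=R[:,2]*.06+[0,0,.06];x-=off[0];y-=off[1]\ncy=np.deg",1)
open('t.py','w').write(s)
E
python3 t.py .6502 -.1777 .109 -24.5
```

```text
clk 1.40 pos [ 0.6612 -0.1665  0.215 ] yaw -24.9 tilt 0.70 w 0.0470 F [ 2.4  2.2 -0.8] q6 1.63
total tool cm [-0.34  1.55 10.59] yaw -0.4
```

>>> play_rows(
  plan=[
    {"travel": [-0.3, 1.4, 2.0], "yaw": -0.4, "jaw": 55},
    {"travel": [0, 0, 2.0], "jaw": 55},
    {"travel": [0, 0, 2.0], "jaw": 55},
    {"travel": [0, 0, 1.0], "jaw": 55},
    {"travel": [0, 0, 0], "jaw": 55},
  ],
)

```text
$.plan[1]: bad value
```

```bash
python3 t.py .6502 -.1777 .109 -24.5
```

```text
clk 1.40 pos [ 0.6612 -0.1665  0.215 ] yaw -24.9 tilt 0.70 w 0.0470 F [ 2.4  2.2 -0.8] q6 1.63
total tool cm [-0.34  1.55 10.59] yaw -0.4
```

Every field must be given.

>>> play_rows(
  plan=[
    {"travel": [-0.3, 1.4, 2.0], "yaw": -0.4, "jaw": 55},
    {"travel": [0, 0, 2.0], "yaw": 0, "jaw": 55},
    {"travel": [0, 0, 2.0], "yaw": 0, "jaw": 55},
    {"travel": [0, 0, 1.0], "yaw": 0, "jaw": 55},
    {"travel": [0, 0, 0], "yaw": 0, "jaw": 55},
  ],
)

```text
clock: 1.82
position: [0.6542, -0.1723, 0.1395]
orientation: [[0.914, -0.405, -0.01], [-0.405, -0.914, 0.01], [-0.013, -0.005, -1.0]]
contact_force: [-0.2, -0.5, 0.8]
grip_width: 0.0469
```

```bash
python3 t.py .6502 -.1777 .109 -24.5
```

```text
clk 1.82 pos [ 0.6542 -0.1723  0.1395] yaw -23.9 tilt 0.82 w 0.0469 F [-0.2 -0.5  0.8] q6 1.60
total tool cm [-0.03  0.7   3.05] yaw 0.6
```

>>> play_rows(
  plan=[
    {"travel": [0, 0.6, 0.6], "yaw": 0.5, "jaw": 55},
    {"travel": [0, 0.1, 0.8], "yaw": 0, "jaw": 55},
    {"travel": [0, 0, 0.8], "yaw": 0, "jaw": 55},
    {"travel": [0, 0, 0.4], "yaw": 0, "jaw": 55},
    {"travel": [0, 0, 0], "yaw": 0, "jaw": 55},
  ],
)

```text
clock: 2.23
position: [0.6511, -0.1806, 0.1132]
orientation: [[0.91, -0.415, -0.008], [-0.415, -0.91, 0.009], [-0.011, -0.005, -1.0]]
contact_force: [-0.5, 1.1, 0.1]
grip_width: 0.0468
```

```bash
python3 t.py .6502 -.1777 .109 -24.5
```

```text
clk 2.23 pos [ 0.6511 -0.1806  0.1132] yaw -24.5 tilt 0.69 w 0.0468 F [-0.5  1.1  0.1] q6 1.60
total tool cm [-0.13 -0.2   0.42] yaw -0.0
```

Now close on the rib.

>>> play_rows(
  plan=[
    {"travel": [-0.1, -0.2, 0.4], "yaw": 0, "jaw": 55},
    {"travel": [0, 0, 0], "yaw": 0, "jaw": 55},
    {"travel": [0, 0, 0], "yaw": 0, "jaw": 0},
    {"travel": [0, 0, 0], "yaw": 0, "jaw": 0},
    {"travel": [0, 0, 0], "yaw": 0, "jaw": 0},
  ],
  newtons=60,
)

```text
clock: 2.65
position: [0.6523, -0.1785, 0.111]
orientation: [[0.91, -0.415, -0.004], [-0.415, -0.91, 0.008], [-0.007, -0.005, -1.0]]
contact_force: [-0.7, 0.4, -3.2]
grip_width: 0.0126
```

>>> play_rows(
  plan=[
    {"travel": [0, 0, 0], "yaw": 0, "jaw": 0},
    {"travel": [0, 0, 0], "yaw": 0, "jaw": 0},
    {"travel": [0, 0, 0], "yaw": 0, "jaw": 0},
  ],
)

```text
clock: 2.9
position: [0.6523, -0.1784, 0.111]
orientation: [[0.91, -0.414, -0.004], [-0.414, -0.91, 0.007], [-0.007, -0.005, -1.0]]
contact_force: [-0.1, 0.5, -1.2]
grip_width: 0.0125
```

```bash
python3 t.py .6502 -.1777 .109 -24.5
```

```text
clk 2.90 pos [ 0.6523 -0.1784  0.111 ] yaw -24.5 tilt 0.49 w 0.0125 F [-0.1  0.5 -1.2] q6 1.60
total tool cm [-0.18  0.05  0.2 ] yaw 0.0
```

>>> play_rows(
  plan=[
    {"travel": [0, 0, -0.5], "yaw": 0, "jaw": 0},
    {"travel": [0, 0, -1.0], "yaw": 0, "jaw": 0},
    {"travel": [0, 0, -2.0], "yaw": 0, "jaw": 0},
    {"travel": [0, 0, -2.5], "yaw": 0, "jaw": 0},
    {"travel": [0, 0, -2.5], "yaw": 0, "jaw": 0},
  ],
)

```text
clock: 3.32
position: [0.6449, -0.1758, 0.1862]
orientation: [[0.909, -0.415, -0.031], [-0.414, -0.91, 0.019], [-0.036, -0.004, -0.999]]
contact_force: [0.7, 0.6, -5.0]
grip_width: 0.0127
```

```bash
python3 - <<'E'
s=open('t.py').read()
s=s.replace("off=R[:,2]*.06+[0,0,.06];","ox,oy=(map(float,sys.argv[6:8]) if len(sys.argv)>7 else (0,0))\nyr=np.radians(yaw);off=R[:,2]*.06+[0,0,.06]+np.array([np.cos(yr),np.sin(yr),0])*ox/100+np.array([np.sin(yr),-np.cos(yr),0])*oy/100;",1)
open('t.py','w').write(s)
E
python3 t.py .4662 .2703 .20 60 18 -.18 .05
```

```text
clk 3.32 pos [ 0.6449 -0.1758  0.1862] yaw -24.5 tilt 2.06 w 0.0127 F [ 0.7  0.6 -5. ] q6 1.60
total tool cm [-34.61 -33.34   0.  ] yaw -84.5
[-1.92 -1.85 -0.08] -4.69
[-1.76 -2.   -0.08] -4.69
[-1.59 -2.14 -0.08] -4.69
[-1.41 -2.26 -0.08] -4.69
[-1.22 -2.37 -0.08] -4.69
[-1.02 -2.46 -0.08] -4.69
[-0.82 -2.54 -0.08] -4.69
[-0.61 -2.6  -0.08] -4.69
[-0.39 -2.64 -0.08] -4.69
[-0.18 -2.66 -0.08] -4.69
[ 0.04 -2.67 -0.08] -4.69
[ 0.26 -2.66 -0.08] -4.69
[ 0.48 -2.63 -0.08] -4.69
[ 0.69 -2.58 -0.08] -4.69
[ 0.9  -2.51 -0.08] -4.69
[ 1.1  -2.43 -0.08] -4.69
[ 1.3  -2.33 -0.08] -4.69
[ 1.48 -2.22 -0.08] -4.69
```

>>> play_rows(
  plan=[
    {"travel": [0, 0, 0], "yaw": 0, "jaw": 0},
    {"travel": [0, 0, 0], "yaw": 0, "jaw": 0},
  ],
)

```text
clock: 3.48
position: [0.6474, -0.1768, 0.1926]
orientation: [[0.91, -0.415, -0.021], [-0.415, -0.91, 0.015], [-0.025, -0.005, -1.0]]
contact_force: [-1.2, 0.1, -7.1]
grip_width: 0.0121
```

```bash
python3 t.py .4662 .2703 .20 60 16 -.18 .05
```

```text
clk 3.48 pos [ 0.6474 -0.1768  0.1926] yaw -24.5 tilt 1.48 w 0.0121 F [-1.2  0.1 -7.1] q6 1.60
total tool cm [-34.92 -33.32   0.3 ] yaw -84.5
[-2.18 -2.08 -0.05] -5.28
[-1.98 -2.27 -0.05] -5.28
[-1.76 -2.45 -0.05] -5.28
[-1.53 -2.6  -0.05] -5.28
[-1.28 -2.73 -0.05] -5.28
[-1.03 -2.84 -0.05] -5.28
[-0.76 -2.92 -0.05] -5.28
[-0.49 -2.98 -0.05] -5.28
[-0.21 -3.01 -0.05] -5.28
[ 0.06 -3.02 -0.05] -5.28
[ 0.34 -3.   -0.05] -5.28
[ 0.61 -2.95 -0.05] -5.28
[ 0.88 -2.88 -0.05] -5.28
[ 1.15 -2.79 -0.05] -5.28
[ 1.4  -2.67 -0.05] -5.28
[ 1.64 -2.53 -0.05] -5.28
```

>>> play_rows(
  plan=[
    {"travel": [-2.2, -2.1, 0], "yaw": -5.3, "jaw": 0},
    {"travel": [-2.0, -2.3, 0], "yaw": -5.3, "jaw": 0},
    {"travel": [-1.8, -2.5, 0], "yaw": -5.3, "jaw": 0},
    {"travel": [-1.5, -2.6, 0], "yaw": -5.3, "jaw": 0},
    {"travel": [-1.3, -2.7, 0], "yaw": -5.3, "jaw": 0},
  ],
)

```text
clock: 3.9
position: [0.5877, -0.0391, 0.1891]
orientation: [[0.999, 0.044, -0.024], [0.044, -0.999, 0.012], [-0.023, -0.013, -1.0]]
contact_force: [-0.6, 0.7, -4.9]
grip_width: 0.0122
```

```bash
python3 t.py .4662 .2703 .20 60 11 -.18 .05
```

```text
clk 3.90 pos [ 0.5877 -0.0391  0.1891] yaw 2.5 tilt 1.52 w 0.0122 F [-0.6  0.7 -4.9] q6 1.31
total tool cm [-10.61 -31.55  -0.43] yaw -57.5
[-0.96 -2.87 -0.1 ] -5.23
[-0.7  -2.94 -0.1 ] -5.23
[-0.43 -2.99 -0.1 ] -5.23
[-0.15 -3.02 -0.1 ] -5.23
[ 0.12 -3.02 -0.1 ] -5.23
[ 0.4 -3.  -0.1] -5.23
[ 0.67 -2.95 -0.1 ] -5.23
[ 0.94 -2.88 -0.1 ] -5.23
[ 1.19 -2.78 -0.1 ] -5.23
[ 1.44 -2.66 -0.1 ] -5.23
[ 1.68 -2.52 -0.1 ] -5.23
```

>>> play_rows(
  plan=[
    {"travel": [-1.0, -2.9, -0.1], "yaw": -5.2, "jaw": 0},
    {"travel": [-0.7, -2.9, -0.1], "yaw": -5.2, "jaw": 0},
    {"travel": [-0.4, -3.0, -0.1], "yaw": -5.2, "jaw": 0},
    {"travel": [-0.2, -3.0, -0.1], "yaw": -5.2, "jaw": 0},
    {"travel": [0.1, -3.0, -0.1], "yaw": -5.2, "jaw": 0},
  ],
)

```text
clock: 4.32
position: [0.5216, 0.1074, 0.1879]
orientation: [[0.868, 0.495, -0.041], [0.496, -0.868, 0.014], [-0.028, -0.032, -0.999]]
contact_force: [0.2, 0.1, -5.5]
grip_width: 0.0129
```

>>> play_rows(
  plan=[
    {"travel": [0.4, -3.0, -0.1], "yaw": -5.2, "jaw": 0},
    {"travel": [0.7, -2.9, -0.1], "yaw": -5.2, "jaw": 0},
    {"travel": [0.8, -2.2, -0.1], "yaw": -5.2, "jaw": 0},
    {"travel": [0, 0, 0], "yaw": 0, "jaw": 0},
  ],
)

```text
clock: 4.65
position: [0.4814, 0.1925, 0.1867]
orientation: [[0.687, 0.725, -0.054], [0.726, -0.687, 0.015], [-0.026, -0.05, -0.998]]
contact_force: [0.6, -0.4, -4.7]
grip_width: 0.0123
```

```bash
python3 t.py .4662 .2703 .20 60 5 -.18 .05
```

```text
clk 4.65 pos [0.4814 0.1925 0.1867] yaw 46.6 tilt 3.23 w 0.0123 F [ 0.6 -0.4 -4.7] q6 0.95
total tool cm [ 4.89 -6.3  -1.14] yaw -13.4
[ 0.98 -1.25 -0.27] -2.68
[ 1.04 -1.2  -0.27] -2.68
[ 1.1  -1.15 -0.27] -2.68
[ 1.15 -1.1  -0.27] -2.68
[ 1.2  -1.04 -0.27] -2.68
```

>>> play_rows(
  plan=[
    {"travel": [1.0, -1.3, -0.2], "yaw": -2.7, "jaw": 0},
    {"travel": [1.0, -1.2, -0.2], "yaw": -2.7, "jaw": 0},
    {"travel": [1.1, -1.1, -0.2], "yaw": -2.7, "jaw": 0},
    {"travel": [0.5, -0.6, -0.2], "yaw": -1.3, "jaw": 0},
    {"travel": [0, 0, 0], "yaw": 0, "jaw": 0},
  ],
)

```text
clock: 5.07
position: [0.467, 0.248, 0.1887]
orientation: [[0.553, 0.831, -0.066], [0.833, -0.553, 0.01], [-0.029, -0.06, -0.998]]
contact_force: [2.0, 0.4, -4.4]
grip_width: 0.0124
```

```bash
python3 t.py .4662 .2703 .20 60 5 -.18 .05
```

```text
clk 5.07 pos [0.467  0.248  0.1887] yaw 56.4 tilt 3.82 w 0.0124 F [ 2.   0.4 -4.4] q6 0.89
total tool cm [ 2.13 -1.07 -1.13] yaw -3.6
[ 0.43 -0.2  -0.23] -0.71
[ 0.43 -0.19 -0.23] -0.71
[ 0.44 -0.19 -0.23] -0.71
[ 0.44 -0.18 -0.23] -0.71
[ 0.44 -0.18 -0.23] -0.71
```

>>> play_rows(
  plan=[
    {"travel": [0, 0, 0], "yaw": 0, "jaw": 0},
    {"travel": [0, 0, 0], "yaw": 0, "jaw": 0},
  ],
)

```text
clock: 5.23
position: [0.4663, 0.2468, 0.1871]
orientation: [[0.554, 0.83, -0.068], [0.832, -0.555, 0.007], [-0.032, -0.061, -0.998]]
contact_force: [0.5, 0.7, -5.7]
grip_width: 0.0125
```

```bash
python3 t.py .4662 .2703 .20 60 5 -.18 .05
```

```text
clk 5.23 pos [0.4663 0.2468 0.1871] yaw 56.4 tilt 3.94 w 0.0125 F [ 0.5  0.7 -5.7] q6 0.89
total tool cm [ 2.28 -1.08 -1.3 ] yaw -3.6
[ 0.46 -0.2  -0.26] -0.73
[ 0.47 -0.19 -0.26] -0.73
[ 0.47 -0.19 -0.26] -0.73
[ 0.47 -0.18 -0.26] -0.73
[ 0.47 -0.18 -0.26] -0.73
```

>>> play_rows(
  plan=[
    {"travel": [0.9, -0.2, 0.5], "yaw": 0, "jaw": 0},
    {"travel": [0.9, -0.2, 0.8], "yaw": 0, "jaw": 0},
    {"travel": [0.7, -0.2, 0.8], "yaw": 0, "jaw": 0},
    {"travel": [0, 0, 0.5], "yaw": 0, "jaw": 0},
  ],
)

```text
clock: 5.57
position: [0.476, 0.2709, 0.159]
orientation: [[0.559, 0.827, -0.065], [0.829, -0.56, 0.008], [-0.03, -0.059, -0.998]]
contact_force: [-0.1, -0.1, -6.2]
grip_width: 0.0122
```

```bash
L=.105 python3 t.py .4662 .2703 .121 56.4 5 -.18 .05
```

```text
clk 5.57 pos [0.476  0.2709 0.159 ] yaw 56.0 tilt 3.77 w 0.0122 F [-0.1 -0.1 -6.2] q6 0.93
total tool cm [0.01 0.01 3.81] yaw -0.4
[-0.02 -0.04  0.76] -0.08
[-0.02 -0.04  0.76] -0.08
[-0.02 -0.04  0.76] -0.08
[-0.02 -0.04  0.76] -0.08
[-0.02 -0.04  0.76] -0.08
```

>>> play_rows(
  plan=[
    {"travel": [0, 0, 0.8], "yaw": 0, "jaw": 0},
    {"travel": [0, 0, 0.6], "yaw": 0, "jaw": 0},
    {"travel": [0, 0, 0.4], "yaw": 0, "jaw": 0},
    {"travel": [0, 0, 0], "yaw": 0, "jaw": 0},
  ],
)

```text
clock: 5.9
position: [0.4732, 0.2707, 0.1356]
orientation: [[0.558, 0.827, -0.071], [0.829, -0.559, 0.005], [-0.036, -0.062, -0.997]]
contact_force: [-0.5, -0.5, -5.0]
grip_width: 0.0124
```

```bash
L=.105 python3 t.py .4662 .2703 .121 56.4 5 -.18 .05
python3 - <<'E'
from h import *
p,d=bot.snapshot('scene');cv2.imwrite('pics/s1.png',cv2.resize(p[180:320,360:560,::-1],None,fx=4,fy=4))
p,d=bot.snapshot('wrist');cv2.imwrite('pics/w2.png',p[:,:,::-1])
E
```

```text
clk 5.90 pos [0.4732 0.2707 0.1356] yaw 56.0 tilt 4.09 w 0.0124 F [-0.5 -0.5 -5. ] q6 0.93
total tool cm [0.18 0.13 1.45] yaw -0.4
[0.03 0.01 0.29] -0.07
[0.03 0.01 0.29] -0.07
[0.03 0.01 0.29] -0.07
[0.03 0.01 0.29] -0.07
[0.03 0.01 0.29] -0.07
```

View pics/s1.png

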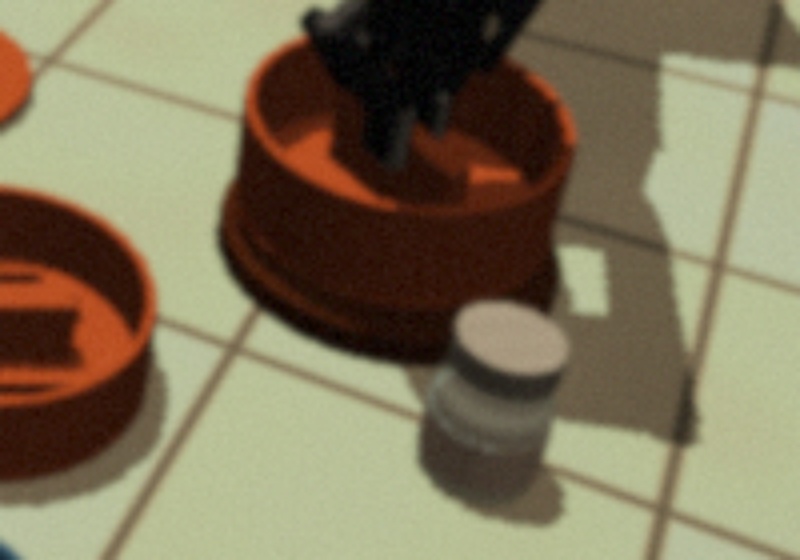

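>>> play_rows(
  plan=[
    {"travel": [0.1, 0.1, 0.3], "yaw": 0, "jaw": 0},
    {"travel": [0.1, 0.1, 0.2], "yaw": 0, "jaw": 0},
    {"travel": [0, 0, 0.2], "yaw": 0, "jaw": 0},
    {"travel": [0, 0, 0.2], "yaw": 0, "jaw": 0},
  ],
)

```text
clock: 6.33
position: [0.4778, 0.2717, 0.1289]
orientation: [[0.559, 0.827, -0.065], [0.829, -0.56, 0.007], [-0.03, -0.058, -0.998]]
contact_force: [-0.3, -0.5, -5.3]
grip_width: 0.0124
```

```bash
L=.105 python3 t.py .4662 .2703 .121 56.4 1 -.18 .05
```

```text
clk 6.33 pos [0.4778 0.2717 0.1289] yaw 56.0 tilt 3.75 w 0.0124 F [-0.3 -0.5 -5.3] q6 0.93
total tool cm [-0.25 -0.28  0.82] yaw -0.4
[-0.27 -0.32  0.79] -0.4
```

>>> play_rows(
  plan=[
    {"travel": [-0.1, -0.1, 0.2], "yaw": 0, "jaw": 0},
    {"travel": [0, 0, 0.2], "yaw": 0, "jaw": 0},
    {"travel": [0, 0, 0.1], "yaw": 0, "jaw": 0},
  ],
)

```text
clock: 6.58
position: [0.4763, 0.2717, 0.1244]
orientation: [[0.559, 0.827, -0.064], [0.829, -0.56, 0.008], [-0.029, -0.058, -0.998]]
contact_force: [-2.9, -0.1, 1.8]
grip_width: 0.0122
```

```bash
L=.105 python3 t.py .4662 .2703 .121 56.4 1 -.18 .05
```

```text
clk 6.58 pos [0.4763 0.2717 0.1244] yaw 56.0 tilt 3.71 w 0.0122 F [-2.9 -0.1  1.8] q6 0.93
total tool cm [-0.18 -0.19  0.35] yaw -0.4
[-0.19 -0.21  0.34] -0.41
```

>>> play_rows(
  plan=[
    {"travel": [-0.1, -0.1, 0.1], "yaw": 0, "jaw": 0},
    {"travel": [-0.1, -0.1, 0.1], "yaw": 0, "jaw": 0},
    {"travel": [0, 0, 0.1], "yaw": 0, "jaw": 0},
    {"travel": [0, 0, 0.1], "yaw": 0, "jaw": 0},
  ],
)

```text
clock: 6.92
position: [0.4754, 0.2717, 0.1236]
orientation: [[0.559, 0.827, -0.058], [0.829, -0.56, 0.009], [-0.025, -0.053, -0.998]]
contact_force: [-2.8, -0.8, 4.8]
grip_width: 0.0125
```

```bash
L=.105 python3 t.py .4662 .2703 .121 56.4 1 -.18 .05
```

```text
clk 6.92 pos [0.4754 0.2717 0.1236] yaw 56.0 tilt 3.34 w 0.0125 F [-2.8 -0.8  4.8] q6 0.93
total tool cm [-0.19 -0.17  0.28] yaw -0.4
[-0.19 -0.18  0.26] -0.4
```

>>> play_rows(
  plan=[
    {"travel": [-0.1, -0.1, 0.2], "yaw": 0, "jaw": 0},
    {"travel": [-0.1, -0.1, 0.2], "yaw": 0, "jaw": 0},
    {"travel": [0, 0, 0.2], "yaw": 0, "jaw": 0},
    {"travel": [0, 0, 0.2], "yaw": 0, "jaw": 0},
    {"travel": [0, 0, 0.2], "yaw": 0, "jaw": 0},
  ],
)

```text
clock: 7.33
position: [0.4743, 0.2722, 0.122]
orientation: [[0.558, 0.828, -0.051], [0.829, -0.559, 0.009], [-0.021, -0.048, -0.999]]
contact_force: [-7.1, -3.2, 12.6]
grip_width: 0.0124
```

```bash
L=.105 python3 t.py .4662 .2703 .121 56.4 1 -.18 .05
```

```text
clk 7.33 pos [0.4743 0.2722 0.122 ] yaw 56.0 tilt 2.98 w 0.0124 F [-7.1 -3.2 12.6] q6 0.93
total tool cm [-0.21 -0.11  0.11] yaw -0.4
[-0.21 -0.11  0.1 ] -0.36
```

>>> play_rows(
  plan=[
    {"travel": [-0.2, -0.2, 0.1], "yaw": 0, "jaw": 0},
    {"travel": [-0.1, -0.2, 0.1], "yaw": 0, "jaw": 0},
    {"travel": [0, -0.1, 0.2], "yaw": 0, "jaw": 0},
    {"travel": [0, 0, 0.2], "yaw": 0, "jaw": 0},
  ],
)

```text
clock: 7.67
position: [0.4718, 0.2729, 0.1209]
orientation: [[0.558, 0.829, -0.04], [0.83, -0.558, 0.01], [-0.014, -0.039, -0.999]]
contact_force: [-8.2, -3.0, 17.3]
grip_width: 0.0128
```

```bash
L=.105 python3 t.py .4662 .2703 .121 56.4 1 -.18 .05;python3 - <<'E'
from h import *
p,d=bot.snapshot('scene');cv2.imwrite('pics/s2.png',cv2.resize(p[180:320,360:560,::-1],None,fx=4,fy=4))
E
```

```text
clk 7.67 pos [0.4718 0.2729 0.1209] yaw 56.1 tilt 2.39 w 0.0128 F [-8.2 -3.  17.3] q6 0.93
total tool cm [-0.2   0.04 -0.01] yaw -0.3
[-0.2   0.04 -0.01] -0.33
```

View pics/s2.png

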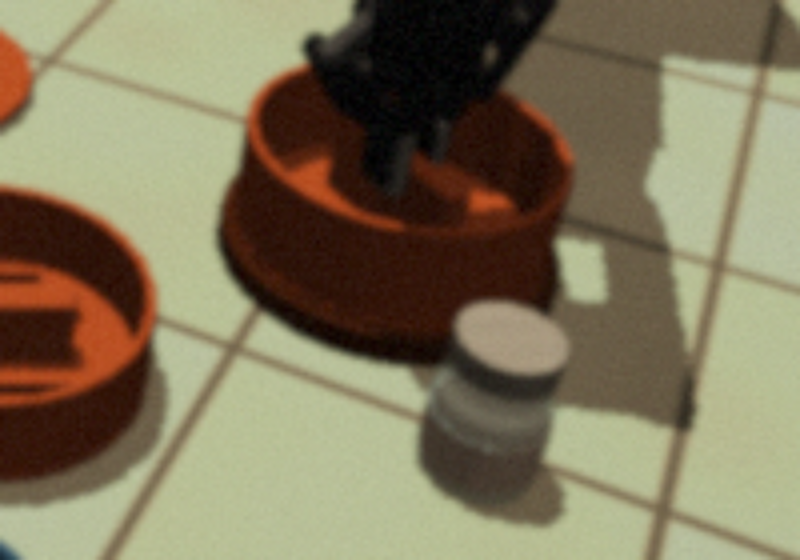

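>>> play_rows(
  plan=[
    {"travel": [-0.2, -0.2, 0.2], "yaw": 0, "jaw": 0},
    {"travel": [-0.2, -0.2, 0.2], "yaw": 0, "jaw": 0},
    {"travel": [-0.1, -0.2, 0.2], "yaw": 0, "jaw": 0},
    {"travel": [-0.1, -0.2, 0.2], "yaw": 0, "jaw": 0},
    {"travel": [0, 0, 0.1], "yaw": 0, "jaw": 0},
  ],
)

```text
clock: 8.13
position: [0.4702, 0.2728, 0.121]
orientation: [[0.556, 0.831, -0.018], [0.831, -0.556, 0.009], [-0.002, -0.02, -1.0]]
contact_force: [-5.5, -1.0, 7.1]
grip_width: 0.0124
```

```bash
L=.105 python3 t.py .4662 .2703 .121 56.4 1 -.18 .05
```

```text
clk 8.13 pos [0.4702 0.2728 0.121 ] yaw 56.2 tilt 1.16 w 0.0124 F [-5.5 -1.   7.1] q6 0.94
total tool cm [-0.22 -0.03 -0.  ] yaw -0.2
[-0.22 -0.03 -0.  ] -0.21
```

>>> play_rows(
  plan=[
    {"travel": [-0.1, -0.1, 0.2], "yaw": 0, "jaw": 0},
    {"travel": [-0.1, -0.1, 0.2], "yaw": 0, "jaw": 0},
    {"travel": [0, 0, 0.1], "yaw": 0, "jaw": 0},
    {"travel": [0, 0, 0], "yaw": 0, "jaw": 0},
  ],
)

```text
clock: 8.47
position: [0.4697, 0.2727, 0.1211]
orientation: [[0.556, 0.831, -0.013], [0.831, -0.556, 0.009], [0.0, -0.016, -1.0]]
contact_force: [1.0, -0.8, 0.8]
grip_width: 0.0119
```

>>> play_rows(
  plan=[
    {"travel": [0, 0, 0], "yaw": 0, "jaw": 45},
    {"travel": [0, 0, 0], "yaw": 0, "jaw": 45},
    {"travel": [0, 0, 0], "yaw": 0, "jaw": 45},
  ],
)

```text
clock: 8.72
position: [0.4686, 0.2732, 0.1198]
orientation: [[0.557, 0.83, -0.016], [0.831, -0.557, 0.01], [-0.0, -0.019, -1.0]]
contact_force: [0.2, -0.4, 0.5]
grip_width: 0.0382
```

```bash
L=.105 python3 t.py .4662 .2703 .2 56.4 1 -.18 .05
```

```text
clk 8.72 pos [0.4686 0.2732 0.1198] yaw 56.2 tilt 1.09 w 0.0382 F [ 0.2 -0.4  0.5] q6 0.94
total tool cm [-0.2  -0.04 -8.02] yaw -0.2
[-0.19  0.11 -8.02] -0.25
```

>>> play_rows(
  plan=[
    {"travel": [-0.1, 0, -2.0], "yaw": 0, "jaw": 45},
    {"travel": [0, 0, -3.0], "yaw": 0, "jaw": 45},
    {"travel": [0, 0, -2.0], "yaw": 0, "jaw": 45},
    {"travel": [0, 0, 0], "yaw": 0, "jaw": 45},
  ],
)

```text
clock: 9.05
position: [0.4659, 0.2714, 0.1871]
orientation: [[0.557, 0.83, -0.028], [0.83, -0.557, 0.009], [-0.008, -0.028, -1.0]]
contact_force: [0.9, 0.2, 0.5]
grip_width: 0.0386
```

```bash
python3 t.py .6449 .1385 .17 122.6 8
```

```text
clk 9.05 pos [0.4659 0.2714 0.1871] yaw 56.1 tilt 1.66 w 0.0386 F [0.9 0.2 0.5] q6 0.94
total tool cm [-1.01 22.48  1.1 ] yaw -66.5
[-0.13  2.81  0.21] -8.31
[-0.53  2.76  0.21] -8.31
[-0.92  2.65  0.21] -8.31
[-1.3   2.49  0.21] -8.31
[-1.64  2.28  0.21] -8.31
[-1.96  2.02  0.21] -8.31
[-2.23  1.71  0.21] -8.31
[-2.45  1.37  0.21] -8.31
```

```bash
python3 t.py .6449 .1385 .17 122.6 10
```

```text
clk 9.05 pos [0.4659 0.2714 0.1871] yaw 56.1 tilt 1.66 w 0.0386 F [0.9 0.2 0.5] q6 0.94
total tool cm [-1.01 22.48  1.1 ] yaw -66.5
[-0.1   2.24  0.17] -6.65
[-0.36  2.22  0.17] -6.65
[-0.62  2.16  0.17] -6.65
[-0.86  2.07  0.17] -6.65
[-1.1   1.96  0.17] -6.65
[-1.32  1.82  0.17] -6.65
[-1.52  1.66  0.17] -6.65
[-1.7   1.47  0.17] -6.65
[-1.86  1.26  0.17] -6.65
[-1.99  1.04  0.17] -6.65
```

>>> play_rows(
  plan=[
    {"travel": [-0.1, 2.2, 0], "yaw": -6.6, "jaw": 45},
    {"travel": [-0.4, 2.2, 0], "yaw": -6.6, "jaw": 45},
    {"travel": [-0.6, 2.2, 0], "yaw": -6.6, "jaw": 45},
    {"travel": [-0.9, 2.1, 0], "yaw": -6.6, "jaw": 45},
    {"travel": [-1.1, 2.0, 0], "yaw": -6.6, "jaw": 45},
  ],
)

```text
clock: 9.47
position: [0.5546, 0.2068, 0.1799]
orientation: [[-0.017, 0.999, -0.034], [1.0, 0.018, 0.012], [0.013, -0.033, -0.999]]
contact_force: [-0.1, 0.3, 0.7]
grip_width: 0.0385
```

>>> play_rows(
  plan=[
    {"travel": [-1.3, 1.8, 0], "yaw": -6.6, "jaw": 45},
    {"travel": [-1.5, 1.7, 0], "yaw": -6.6, "jaw": 45},
    {"travel": [-1.7, 1.5, 0], "yaw": -6.6, "jaw": 45},
    {"travel": [-1.9, 1.3, 0], "yaw": -6.6, "jaw": 45},
    {"travel": [0, 0, 0], "yaw": 0, "jaw": 45},
  ],
)

```text
clock: 9.88
position: [0.6329, 0.1512, 0.1677]
orientation: [[-0.481, 0.876, -0.041], [0.876, 0.482, 0.012], [0.031, -0.03, -0.999]]
contact_force: [0.1, -0.1, 0.4]
grip_width: 0.0382
```

```bash
python3 t.py .6449 .1385 .17 122.6 4
```

```text
clk 9.88 pos [0.6329 0.1512 0.1677] yaw 118.8 tilt 2.45 w 0.0382 F [ 0.1 -0.1  0.4] q6 -0.41
total tool cm [-1.86  0.61 -0.3 ] yaw -3.8
[-0.47  0.16 -0.06] -0.96
[-0.47  0.15 -0.06] -0.96
[-0.47  0.14 -0.06] -0.96
[-0.47  0.13 -0.06] -0.96
```

>>> play_rows(
  plan=[
    {"travel": [-0.7, 0.3, 0.5], "yaw": -1.9, "jaw": 45},
    {"travel": [-0.7, 0.2, 1.0], "yaw": -1.9, "jaw": 45},
    {"travel": [-0.4, 0.1, 1.0], "yaw": 0, "jaw": 45},
    {"travel": [0, 0, 1.0], "yaw": 0, "jaw": 45},
    {"travel": [0, 0, 0], "yaw": 0, "jaw": 45},
  ],
)

```text
clock: 10.3
position: [0.6434, 0.1388, 0.1231]
orientation: [[-0.533, 0.844, -0.05], [0.845, 0.535, 0.015], [0.039, -0.035, -0.999]]
contact_force: [-0.7, -0.8, -0.1]
grip_width: 0.0383
```

```bash
python3 t.py .6449 .1385 .097 122.6 4
```

```text
clk 10.30 pos [0.6434 0.1388 0.1231] yaw 122.3 tilt 3.00 w 0.0383 F [-0.7 -0.8 -0.1] q6 -0.50
total tool cm [-0.44  0.41  2.58] yaw -0.3
[-0.09  0.08  0.65] -0.08
[-0.09  0.08  0.65] -0.08
[-0.09  0.08  0.65] -0.08
[-0.09  0.08  0.65] -0.08
```

>>> play_rows(
  plan=[
    {"travel": [-0.2, 0.2, 0.9], "yaw": -0.3, "jaw": 45},
    {"travel": [-0.1, 0.1, 0.9], "yaw": 0, "jaw": 45},
    {"travel": [-0.1, 0.1, 0.4], "yaw": 0, "jaw": 45},
    {"travel": [0, 0, 0], "yaw": 0, "jaw": 45},
  ],
)

```text
clock: 10.63
position: [0.6456, 0.1396, 0.0968]
orientation: [[-0.538, 0.841, -0.054], [0.842, 0.539, 0.015], [0.042, -0.038, -0.998]]
contact_force: [-0.9, 0.1, -0.3]
grip_width: 0.0383
```

```bash
python3 t.py .6449 .1385 .097 122.6
```

```text
clk 10.63 pos [0.6456 0.1396 0.0968] yaw 122.6 tilt 3.24 w 0.0383 F [-0.9  0.1 -0.3] q6 -0.50
total tool cm [-0.31  0.11 -0.04] yaw -0.0
```

>>> play_rows(
  plan=[
    {"travel": [-0.3, 0.1, 0.1], "yaw": 0, "jaw": 45},
    {"travel": [0, 0, 0], "yaw": 0, "jaw": 0},
    {"travel": [0, 0, 0], "yaw": 0, "jaw": 0},
    {"travel": [0, 0, 0], "yaw": 0, "jaw": 0},
    {"travel": [0, 0, 0.1], "yaw": 0, "jaw": 0},
  ],
  newtons=50,
)

```text
clock: 11.05
position: [0.6489, 0.1382, 0.0964]
orientation: [[-0.539, 0.841, -0.052], [0.842, 0.54, 0.015], [0.041, -0.036, -0.999]]
contact_force: [-3.9, -0.5, 3.6]
grip_width: 0.0129
```

>>> play_rows(
  plan=[
    {"travel": [0, 0, 0.1], "yaw": 0, "jaw": 0},
    {"travel": [0, 0, 0.1], "yaw": 0, "jaw": 0},
    {"travel": [0, 0, 0], "yaw": 0, "jaw": 0},
  ],
)

```text
clock: 11.3
position: [0.6489, 0.1382, 0.0966]
orientation: [[-0.539, 0.841, -0.052], [0.842, 0.54, 0.016], [0.041, -0.035, -0.999]]
contact_force: [-0.7, 0.7, -0.9]
grip_width: 0.0129
```

```bash
python3 t.py .6449 .1385 .097 122.6;  python3 - <<'E'
from h import *
p,d=bot.snapshot('scene');cv2.imwrite('pics/s3.png',p[:,:,::-1])
p,d=bot.snapshot('top');cv2.imwrite('pics/t3.png',p[:,:,::-1])
E
```

```text
clk 11.30 pos [0.6489 0.1382 0.0966] yaw 122.6 tilt 3.10 w 0.0129 F [-0.7  0.7 -0.9] q6 -0.51
total tool cm [-0.   -0.11 -0.03] yaw 0.0
```

View pics/s3.png

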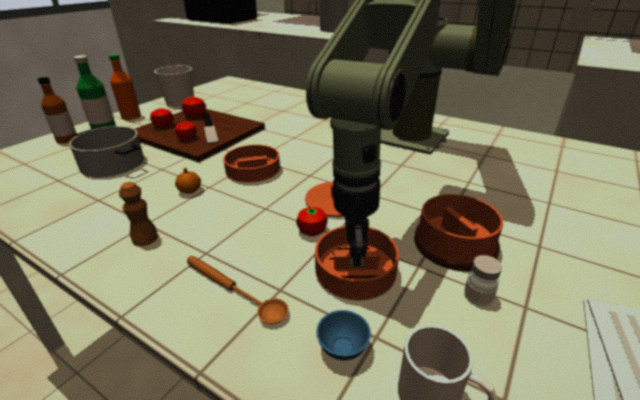

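View pics/t3.png

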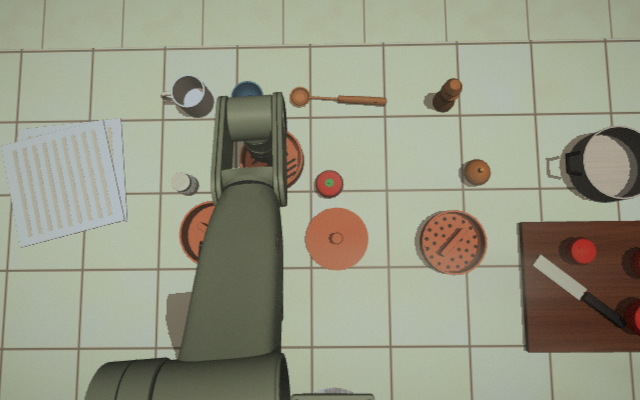

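```bash
cat > rim.py <<'E'
from h import *
import sys
def rim(cam,x,y,h,p=None,d=None):
    c=bot.calibration(cam)
    if d is None:p,d=bot.snapshot(cam)
    W=world(d,c)
    m=(abs(W[...,2]-h)<.005)&(np.hypot(W[...,0]-x,W[...,1]-y)<.095)&(np.hypot(W[...,0]-x,W[...,1]-y)>.05)
    q=W[m];f,sd=circ(q[:,:2]);r=np.hypot(*(q[:,:2]-f[:2]).T);q=q[abs(r-.0725)<.006]
    f,sd=circ(q[:,:2])
    from numpy.linalg import lstsq
    A=np.c_[q[:,:2]-f[:2],np.ones(len(q))];k=lstsq(A,q[:,2],rcond=None)[0]
    # mask contour of terracotta, cast on rim plane
    return f.round(4),round(sd,4),len(q),'slope deg',np.degrees(k[:2]).round(2),'z',k[2].round(4)
if __name__=='__main__':
    a=sys.argv
    print(a[1],rim(a[1],*map(float,a[2:5])))
E
python3 rim.py scene .467 .271 .074; python3 rim.py scene .443 -.285 .046; python3 rim.py scene .6505 -.1778 .064;python3 rim.py top .443 -.285 .046
python3 t.py .469 .272 .21 100 15
```

```text
scene (array([0.4696, 0.2735, 0.0721]), np.float64(0.0017), 603, 'slope deg', array([0.04, 0.05]), 'z', np.float64(0.0722))
scene (array([ 0.4444, -0.2826,  0.0723]), np.float64(0.002), 279, 'slope deg', array([0.11, 0.05]), 'z', np.float64(0.0441))
top (array([ 0.4429, -0.2847,  0.072 ]), np.float64(0.0016), 478, 'slope deg', array([-0.08,  0.16]), 'z', np.float64(0.0464))
clk 11.60 pos [0.6489 0.1382 0.0964] yaw 122.6 tilt 3.13 w 0.0133 F [-2.6  0.3  2.9] q6 -0.51
total tool cm [ 21.17  -8.09 -10.21] yaw 22.6
[ 1.38 -0.51 -0.76] 1.51
[ 1.37 -0.55 -0.76] 1.51
[ 1.35 -0.59 -0.76] 1.51
[ 1.34 -0.62 -0.76] 1.51
[ 1.32 -0.66 -0.76] 1.51
[ 1.3  -0.69 -0.76] 1.51
[ 1.28 -0.73 -0.76] 1.51
[ 1.26 -0.76 -0.76] 1.51
[ 1.24 -0.79 -0.76] 1.51
[ 1.22 -0.82 -0.76] 1.51
[ 1.2  -0.86 -0.76] 1.51
[ 1.18 -0.89 -0.76] 1.51
[ 1.15 -0.92 -0.76] 1.51
[ 1.13 -0.95 -0.76] 1.51
[ 1.1  -0.98 -0.76] 1.51h.py:15: RuntimeWarning: Mean of empty slice.
  x0=[*xy.mean(0),.07]
  ret = um.true_divide(
Traceback (most recent call last):
  File "rim.py", line 16, in <module>
    print(a[1],rim(a[1],*map(float,a[2:5])))
               ~~~^^^^^^^^^^^^^^^^^^^^^^^^^
  File "rim.py", line 8, in rim
    q=W[m];f,sd=circ(q[:,:2]);r=np.hypot(*(q[:,:2]-f[:2]).T);q=q[abs(r-.0725)<.006]
                ~~~~^^^^^^^^^
  File "h.py", line 16, in circ
    r=least_squares(lambda p:np.hypot(*(xy-p[:2]).T)-p[2],x0,loss='soft_l1',f_scale=.002)
ValueError: Initial guess is outside of provided bounds
```

>>> play_rows(
  plan=[
    {"travel": [0, 0, -1.5], "yaw": 0, "jaw": 0},
    {"travel": [0, 0, -3.0], "yaw": 0, "jaw": 0},
    {"travel": [0, 0, -3.5], "yaw": 0, "jaw": 0},
    {"travel": [0, 0, -3.0], "yaw": 0, "jaw": 0},
    {"travel": [0, 0, 0], "yaw": 0, "jaw": 0},
  ],
  newtons=60,
)

```text
clock: 12.02
position: [0.6501, 0.1358, 0.1978]
orientation: [[-0.537, 0.84, -0.07], [0.842, 0.54, 0.013], [0.049, -0.052, -0.997]]
contact_force: [3.4, 0.5, -1.8]
grip_width: 0.0129
```

```bash
python3 t.py .4678 .2716 .215 105 8
```

```text
clk 12.02 pos [0.6501 0.1358 0.1978] yaw 122.6 tilt 4.09 w 0.0129 F [ 3.4  0.5 -1.8] q6 -0.51
total tool cm [21.03 -7.77 -0.29] yaw 17.6
[ 2.62 -0.97 -0.22] 2.19
[ 2.58 -1.07 -0.22] 2.19
[ 2.54 -1.17 -0.22] 2.19
[ 2.49 -1.26 -0.22] 2.19
[ 2.44 -1.36 -0.22] 2.19
[ 2.39 -1.45 -0.22] 2.19
[ 2.33 -1.54 -0.22] 2.19
[ 2.27 -1.63 -0.22] 2.19
```

>>> play_rows(
  plan=[
    {"travel": [3.0, -1.1, -0.1], "yaw": 2.5, "jaw": 0},
    {"travel": [2.9, -1.2, -0.1], "yaw": 2.5, "jaw": 0},
    {"travel": [2.9, -1.3, -0.1], "yaw": 2.5, "jaw": 0},
    {"travel": [2.8, -1.5, -0.1], "yaw": 2.5, "jaw": 0},
    {"travel": [2.7, -1.6, -0.1], "yaw": 2.5, "jaw": 0},
  ],
)

```text
clock: 12.43
position: [0.5247, 0.2286, 0.2029]
orientation: [[-0.323, 0.944, -0.07], [0.946, 0.325, 0.009], [0.032, -0.064, -0.997]]
contact_force: [-0.2, 0.4, -4.1]
grip_width: 0.0124
```

```bash
L=.09 python3 t.py .4678 .2716 .21 105 3
```

```text
clk 12.43 pos [0.5247 0.2286 0.2029] yaw 108.9 tilt 4.07 w 0.0124 F [-0.2  0.4 -4.1] q6 -0.09
total tool cm [ 5.64 -3.45 -0.32] yaw 3.9
[ 1.87 -1.14 -0.24] 1.29
[ 1.85 -1.18 -0.24] 1.29
[ 1.82 -1.23 -0.24] 1.29
```

>>> play_rows(
  plan=[
    {"travel": [2.2, -1.3, 0], "yaw": 1.2, "jaw": 0},
    {"travel": [1.8, -1.1, 0], "yaw": 1.2, "jaw": 0},
    {"travel": [0.8, -0.5, 0], "yaw": 0.6, "jaw": 0},
    {"travel": [0, 0, 0], "yaw": 0, "jaw": 0},
  ],
)

```text
clock: 12.77
position: [0.4696, 0.2688, 0.1959]
orientation: [[-0.274, 0.958, -0.087], [0.961, 0.275, 0.005], [0.029, -0.082, -0.996]]
contact_force: [0.1, -0.1, -3.6]
grip_width: 0.0127
```

```bash
L=.09 python3 t.py .4678 .2716 .18 105 3;  python3 - <<'E'
from h import *
p,d=bot.snapshot('scene');cv2.imwrite('pics/s4.png',cv2.resize(p[140:300,360:560,::-1],None,fx=4,fy=4,interpolation=2)[:600])
E
```

```text
clk 12.77 pos [0.4696 0.2688 0.1959] yaw 105.9 tilt 5.02 w 0.0127 F [ 0.1 -0.1 -3.6] q6 0.05
total tool cm [0.01 0.77 1.53] yaw 0.9
[0.02 0.22 0.53] 0.3
[0.02 0.21 0.53] 0.3
[0.02 0.21 0.53] 0.3
```

View pics/s4.png

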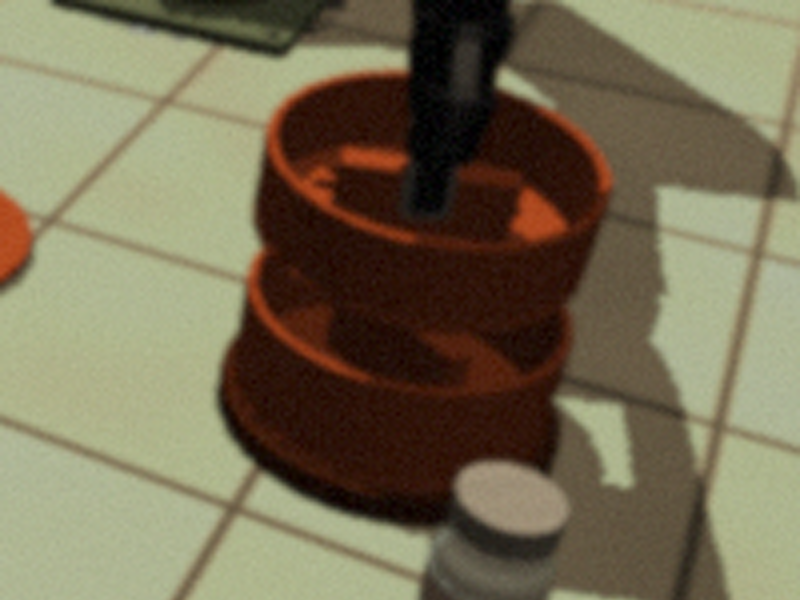

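>>> play_rows(
  plan=[
    {"travel": [0, 0.4, 0.5], "yaw": 0, "jaw": 0},
    {"travel": [0, 0.3, 0.6], "yaw": 0, "jaw": 0},
    {"travel": [0, 0.2, 0.3], "yaw": 0, "jaw": 0},
    {"travel": [0, 0, 0.1], "yaw": 0, "jaw": 0},
  ],
)

```text
clock: 13.15
position: [0.4796, 0.2686, 0.1751]
orientation: [[-0.272, 0.958, -0.089], [0.962, 0.274, 0.003], [0.027, -0.085, -0.996]]
contact_force: [-1.1, -0.8, -3.6]
grip_width: 0.0131
```

```bash
L=.095 python3 t.py .4678 .2716 .1645 105
```

```text
clk 13.15 pos [0.4796 0.2686 0.1751] yaw 105.8 tilt 5.09 w 0.0131 F [-1.1 -0.8 -3.6] q6 0.05
total tool cm [ 0.33 -0.16  1.08] yaw 0.8
```

>>> play_rows(
  plan=[
    {"travel": [0.2, -0.1, 0.2], "yaw": 0, "jaw": 0},
    {"travel": [0.1, 0, 0.2], "yaw": 0, "jaw": 0},
    {"travel": [0, 0, 0.2], "yaw": 0, "jaw": 0},
    {"travel": [0, 0, 0.1], "yaw": 0, "jaw": 0},
  ],
)

```text
clock: 13.48
position: [0.4789, 0.27, 0.1676]
orientation: [[-0.27, 0.959, -0.089], [0.963, 0.271, 0.003], [0.027, -0.085, -0.996]]
contact_force: [-2.7, 0.0, 4.5]
grip_width: 0.0127
```

```bash
L=.095 python3 t.py .4678 .2716 .1645 105
```

```text
clk 13.48 pos [0.4789 0.27   0.1676] yaw 105.6 tilt 5.13 w 0.0127 F [-2.7  0.   4.5] q6 0.05
total tool cm [ 0.19 -0.19  0.33] yaw 0.6
```

>>> play_rows(
  plan=[
    {"travel": [0.1, -0.2, 0.2], "yaw": 0, "jaw": 0},
    {"travel": [0, -0.2, 0.2], "yaw": 0, "jaw": 0},
    {"travel": [0, -0.2, 0.2], "yaw": 0, "jaw": 0},
    {"travel": [0, -0.2, 0.2], "yaw": 0, "jaw": 0},
  ],
)

```text
clock: 13.82
position: [0.4768, 0.27, 0.1663]
orientation: [[-0.269, 0.961, -0.069], [0.963, 0.27, 0.008], [0.026, -0.065, -0.998]]
contact_force: [2.8, -0.5, 4.4]
grip_width: 0.0126
```

```bash
L=.095 python3 t.py .4678 .2716 .1645 105
```

```text
clk 13.82 pos [0.4768 0.27   0.1663] yaw 105.6 tilt 4.01 w 0.0126 F [ 2.8 -0.5  4.4] q6 0.06
total tool cm [ 0.14 -0.2   0.2 ] yaw 0.6
```

Works well; repeat.

>>> play_rows(
  plan=[
    {"travel": [0.1, -0.2, 0.2], "yaw": 0, "jaw": 0},
    {"travel": [0, -0.2, 0.2], "yaw": 0, "jaw": 0},
    {"travel": [0, -0.2, 0.2], "yaw": 0, "jaw": 0},
    {"travel": [0, -0.2, 0.2], "yaw": 0, "jaw": 0},
    {"travel": [0, -0.2, 0.2], "yaw": 0, "jaw": 0},
  ],
)

```text
clock: 14.23
position: [0.4741, 0.2697, 0.1644]
orientation: [[-0.267, 0.963, -0.044], [0.963, 0.268, 0.014], [0.025, -0.039, -0.999]]
contact_force: [2.0, -2.5, 6.4]
grip_width: 0.013
```

```bash
L=.095 python3 t.py .4678 .2716 .1645 105
```

```text
clk 14.23 pos [0.4741 0.2697 0.1644] yaw 105.5 tilt 2.67 w 0.0130 F [ 2.  -2.5  6.4] q6 0.06
total tool cm [ 0.11 -0.19 -0.  ] yaw 0.5
```

```bash
python3 rim.py scene .469 .273 .119;python3 rim.py scene .469 .273 .074;  python3 - <<'E'
from h import *
p,d=bot.snapshot('scene');cv2.imwrite('pics/s5.png',cv2.resize(p[140:300,360:560,::-1],None,fx=4,fy=4,interpolation=2)[:600])
E
```

```text
scene (array([0.4735, 0.2722, 0.072 ]), np.float64(0.0015), 674, 'slope deg', array([-0.19, -0.28]), 'z', np.float64(0.1182))
scene (array([0.4744, 0.2727, 0.0712]), np.float64(0.0019), 359, 'slope deg', array([-1.23, -1.14]), 'z', np.float64(0.0764))
```

View pics/s5.png

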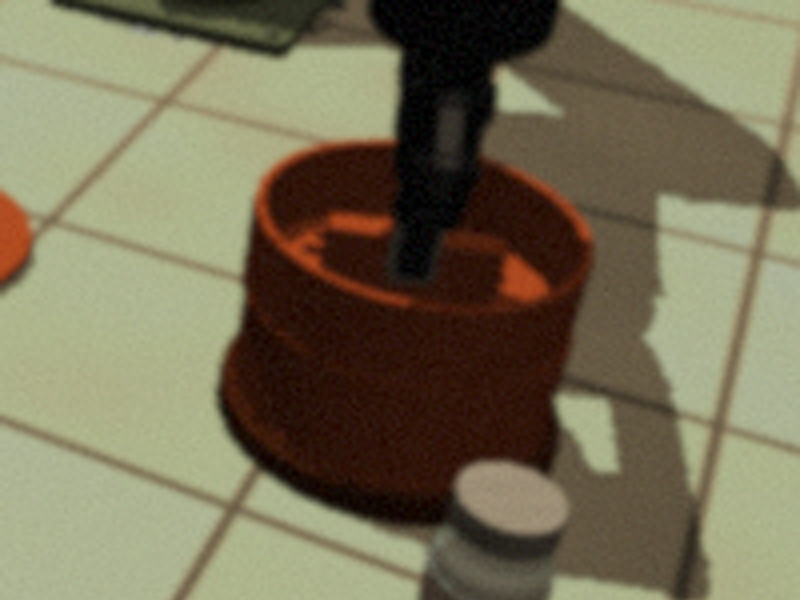

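>>> play_rows(
  plan=[
    {"travel": [0, -0.2, 0.1], "yaw": 0, "jaw": 0},
    {"travel": [0, -0.1, 0.1], "yaw": 0, "jaw": 0},
    {"travel": [0, 0, 0], "yaw": 0, "jaw": 0},
  ],
)

```text
clock: 14.63
position: [0.4732, 0.2697, 0.1645]
orientation: [[-0.266, 0.963, -0.037], [0.964, 0.267, 0.017], [0.026, -0.031, -0.999]]
contact_force: [2.7, -1.6, 1.2]
grip_width: 0.0127
```

>>> play_rows(
  plan=[
    {"travel": [0, 0, 0], "yaw": 0, "jaw": 45},
    {"travel": [0, 0, 0], "yaw": 0, "jaw": 45},
    {"travel": [0, 0, -2.0], "yaw": 0, "jaw": 45},
    {"travel": [0, 0, -3.0], "yaw": 0, "jaw": 45},
    {"travel": [0, 0, -2.0], "yaw": 0, "jaw": 45},
  ],
)

```text
clock: 15.05
position: [0.465, 0.2665, 0.2241]
orientation: [[-0.268, 0.961, -0.072], [0.963, 0.269, 0.007], [0.026, -0.067, -0.997]]
contact_force: [1.2, 0.3, 0.2]
grip_width: 0.0386
```

```bash
python3 rim.py scene .469 .273 .119; python3 t.py .4430 -.2850 .2 137.3 20
```

```text
scene (array([0.4723, 0.2719, 0.0721]), np.float64(0.0016), 670, 'slope deg', array([-0.05, -0.03]), 'z', np.float64(0.1177))
clk 15.10 pos [0.4668 0.2672 0.2276] yaw 105.6 tilt 3.84 w 0.0380 F [0.3 0.5 0.8] q6 0.06
total tool cm [-52.77 -16.62   2.39] yaw -31.7
[-2.64 -0.84  0.14] -1.59
[-2.61 -0.91  0.14] -1.59
[-2.59 -0.98  0.14] -1.59
[-2.56 -1.05  0.14] -1.59
[-2.53 -1.12  0.14] -1.59
[-2.49 -1.19  0.14] -1.59
[-2.46 -1.26  0.14] -1.59
[-2.43 -1.33  0.14] -1.59
[-2.39 -1.4   0.14] -1.59
[-2.35 -1.46  0.14] -1.59
[-2.31 -1.53  0.14] -1.59
[-2.26 -1.59  0.14] -1.59
[-2.22 -1.65  0.14] -1.59
[-2.17 -1.71  0.14] -1.59
[-2.12 -1.77  0.14] -1.59
[-2.07 -1.83  0.14] -1.59
[-2.02 -1.89  0.14] -1.59
[-1.97 -1.94  0.14] -1.59
[-1.91 -2.    0.14] -1.59
[-1.86 -2.05  0.14] -1.59
```

```bash
python3 t.py .4430 -.2850 .2 137.3 14
```

```text
clk 15.10 pos [0.4668 0.2672 0.2276] yaw 105.6 tilt 3.84 w 0.0380 F [0.3 0.5 0.8] q6 0.06
total tool cm [-52.77 -16.62   2.39] yaw -31.7
[-3.77 -1.2   0.2 ] -2.27
[-3.72 -1.34  0.2 ] -2.27
[-3.66 -1.49  0.2 ] -2.27
[-3.6  -1.63  0.2 ] -2.27
[-3.53 -1.77  0.2 ] -2.27
[-3.46 -1.91  0.2 ] -2.27
[-3.38 -2.05  0.2 ] -2.27
[-3.29 -2.18  0.2 ] -2.27
[-3.21 -2.31  0.2 ] -2.27
[-3.11 -2.43  0.2 ] -2.27
[-3.01 -2.55  0.2 ] -2.27
[-2.91 -2.67  0.2 ] -2.27
[-2.8  -2.78  0.2 ] -2.27
[-2.69 -2.89  0.2 ] -2.27
```

>>> play_rows(
  plan=[
    {"travel": [-3.8, -1.2, 0], "yaw": -2.3, "jaw": 45},
    {"travel": [-3.7, -1.3, 0], "yaw": -2.3, "jaw": 45},
    {"travel": [-3.7, -1.5, 0], "yaw": -2.3, "jaw": 45},
    {"travel": [-3.6, -1.6, 0], "yaw": -2.3, "jaw": 45},
    {"travel": [-3.5, -1.8, 0], "yaw": -2.3, "jaw": 45},
  ],
)

```text
clock: 15.52
position: [0.4575, 0.072, 0.2229]
orientation: [[-0.479, 0.875, -0.074], [0.877, 0.481, 0.013], [0.047, -0.059, -0.997]]
contact_force: [1.4, -0.1, -0.0]
grip_width: 0.0387
```

>>> play_rows(
  plan=[
    {"travel": [-3.5, -1.9, 0], "yaw": -2.3, "jaw": 45},
    {"travel": [-3.4, -2.0, 0], "yaw": -2.3, "jaw": 45},
    {"travel": [-3.3, -2.2, 0], "yaw": -2.3, "jaw": 45},
    {"travel": [-3.2, -2.3, 0], "yaw": -2.3, "jaw": 45},
    {"travel": [-3.1, -2.4, 0], "yaw": -2.3, "jaw": 45},
  ],
)

```text
clock: 15.93
position: [0.4503, -0.1307, 0.2129]
orientation: [[-0.654, 0.751, -0.091], [0.753, 0.658, 0.02], [0.075, -0.055, -0.996]]
contact_force: [1.5, -0.8, 0.9]
grip_width: 0.0381
```

```bash
python3 t.py .4430 -.2850 .15 137.3 5
```

```text
clk 15.93 pos [ 0.4503 -0.1307  0.2129] yaw 131.0 tilt 5.35 w 0.0381 F [ 1.5 -0.8  0.9] q6 -1.16
total tool cm [-12.07 -10.02   5.96] yaw -6.3
[-2.33 -2.07  1.26] -1.27
[-2.28 -2.12  1.26] -1.27
[-2.23 -2.17  1.26] -1.27
[-2.18 -2.22  1.26] -1.27
[-2.13 -2.26  1.26] -1.27
```

>>> play_rows(
  plan=[
    {"travel": [0, 0, 2.0], "yaw": 0, "jaw": 0},
    {"travel": [0, 0, 3.0], "yaw": 0, "jaw": 0},
    {"travel": [0, 0, 3.0], "yaw": 0, "jaw": 0},
    {"travel": [0, 0, 2.0], "yaw": 0, "jaw": 0},
    {"travel": [0, 0, 0.5], "yaw": 0, "jaw": 0},
  ],
)

```text
clock: 16.35
position: [0.4377, -0.1369, 0.1026]
orientation: [[-0.645, 0.759, -0.094], [0.761, 0.649, 0.022], [0.078, -0.058, -0.995]]
contact_force: [-1.1, 0.1, 0.1]
grip_width: 0.0
```

```bash
python3 t.py .4430 -.1450 .0726 131
```

```text
clk 16.35 pos [ 0.4377 -0.1369  0.1026] yaw 130.3 tilt 5.55 w 0.0000 F [-1.1  0.1  0.1] q6 -1.17
total tool cm [-1.66  0.39  2.86] yaw -0.7
```

>>> play_rows(
  plan=[
    {"travel": [-0.5, 0.4, 1.0], "yaw": 0, "jaw": 0},
    {"travel": [-0.5, 0.4, 0.8], "yaw": 0, "jaw": 0},
    {"travel": [0, 0, 0.5], "yaw": 0, "jaw": 0},
    {"travel": [0, 0, 0.3], "yaw": 0, "jaw": 0},
    {"travel": [0, 0, 0.3], "yaw": 0, "jaw": 0},
  ],
)

```text
clock: 16.77
position: [0.4442, -0.1358, 0.0723]
orientation: [[-0.645, 0.756, -0.109], [0.758, 0.651, 0.029], [0.092, -0.064, -0.994]]
contact_force: [-8.5, 3.2, 38.5]
grip_width: 0.0001
```

```bash
python3 t.py .4430 -.1450 .0726 131
```

```text
clk 16.77 pos [ 0.4442 -0.1358  0.0723] yaw 130.4 tilt 6.45 w 0.0001 F [-8.5  3.2 38.5] q6 -1.16
total tool cm [-1.17 -0.31 -0.12] yaw -0.6
```

>>> play_rows(
  plan=[
    {"travel": [0.2, -0.1, 0], "yaw": 0, "jaw": 0},
    {"travel": [0.2, -0.1, 0], "yaw": 0, "jaw": 0},
  ],
)

```text
clock: 16.93
position: [0.4416, -0.1344, 0.0757]
orientation: [[-0.647, 0.755, -0.106], [0.758, 0.652, 0.027], [0.089, -0.063, -0.994]]
contact_force: [-0.7, 0.4, 0.0]
grip_width: 0.0002
```

>>> play_rows(
  plan=[
    {"travel": [0.2, -0.2, 0.1], "yaw": 0, "jaw": 0},
    {"travel": [0.2, -0.2, 0.1], "yaw": 0, "jaw": 0},
  ],
)

```text
clock: 17.1
position: [0.4358, -0.1335, 0.0753]
orientation: [[-0.647, 0.755, -0.104], [0.757, 0.653, 0.026], [0.088, -0.062, -0.994]]
contact_force: [-0.1, 0.1, 0.1]
grip_width: -0.0
```

>>> play_rows(
  plan=[
    {"travel": [0, 0, 0.3], "yaw": 0, "jaw": 0},
    {"travel": [0.2, -0.1, 0.2], "yaw": 0, "jaw": 0},
  ],
)

```text
clock: 17.27
position: [0.4347, -0.1331, 0.0726]
orientation: [[-0.648, 0.755, -0.1], [0.757, 0.653, 0.025], [0.084, -0.06, -0.995]]
contact_force: [1.8, 0.4, 21.0]
grip_width: -0.0002
```

>>> play_rows(
  plan=[
    {"travel": [0.3, -0.2, 0.2], "yaw": 0, "jaw": 0},
    {"travel": [0.3, -0.2, 0.2], "yaw": 0, "jaw": 0},
  ],
)

```text
clock: 17.43
position: [0.4333, -0.133, 0.0729]
orientation: [[-0.648, 0.757, -0.086], [0.758, 0.652, 0.02], [0.071, -0.052, -0.996]]
contact_force: [5.2, 1.5, 6.5]
grip_width: -0.0001
```

>>> play_rows(
  plan=[
    {"travel": [0.3, -0.2, 0.2], "yaw": 0, "jaw": 0},
    {"travel": [0.3, -0.2, 0.2], "yaw": 0, "jaw": 0},
    {"travel": [0.3, -0.2, 0.2], "yaw": 0, "jaw": 0},
  ],
)

```text
clock: 17.68
position: [0.4316, -0.1325, 0.0728]
orientation: [[-0.648, 0.759, -0.062], [0.76, 0.649, 0.014], [0.051, -0.038, -0.998]]
contact_force: [3.4, 1.8, 8.4]
grip_width: 0.0002
```

>>> play_rows(
  plan=[
    {"travel": [0.3, -0.2, 0.2], "yaw": 0, "jaw": 0},
    {"travel": [0.3, -0.2, 0.2], "yaw": 0, "jaw": 0},
    {"travel": [0.3, -0.2, 0.2], "yaw": 0, "jaw": 0},
  ],
)

```text
clock: 17.93
position: [0.4299, -0.1321, 0.0727]
orientation: [[-0.647, 0.762, -0.04], [0.762, 0.648, 0.008], [0.032, -0.025, -0.999]]
contact_force: [4.5, 2.5, 9.5]
grip_width: 0.0002
```

>>> play_rows(
  plan=[
    {"travel": [0.3, -0.2, 0.2], "yaw": 0, "jaw": 0},
    {"travel": [0.3, -0.2, 0.2], "yaw": 0, "jaw": 0},
    {"travel": [0.3, -0.2, 0.2], "yaw": 0, "jaw": 0},
    {"travel": [0.3, -0.2, 0.2], "yaw": 0, "jaw": 0},
  ],
)

```text
clock: 18.27
position: [0.4278, -0.1315, 0.0726]
orientation: [[-0.645, 0.764, -0.01], [0.764, 0.645, -0.0], [0.006, -0.008, -1.0]]
contact_force: [2.0, 2.5, 10.2]
grip_width: -0.0001
```

>>> play_rows(
  plan=[
    {"travel": [0.3, -0.2, 0.2], "yaw": 0, "jaw": 0},
    {"travel": [0.3, -0.2, 0.2], "yaw": 0, "jaw": 0},
    {"travel": [0.3, -0.2, 0.2], "yaw": 0, "jaw": 0},
  ],
)

```text
clock: 18.52
position: [0.4262, -0.1311, 0.0726]
orientation: [[-0.644, 0.765, 0.012], [0.765, 0.644, -0.006], [-0.012, 0.005, -1.0]]
contact_force: [2.6, 2.7, 11.3]
grip_width: -0.0002
```

>>> play_rows(
  plan=[
    {"travel": [0.3, -0.2, 0.2], "yaw": 0, "jaw": 0},
    {"travel": [0.3, -0.2, 0.2], "yaw": 0, "jaw": 0},
    {"travel": [0, 0, -0.5], "yaw": 0, "jaw": 0},
    {"travel": [0, 0, -3.0], "yaw": 0, "jaw": 45},
    {"travel": [0, 0, -3.5], "yaw": 0, "jaw": 45},
  ],
)

```text
clock: 18.93
position: [0.4183, -0.1274, 0.138]
orientation: [[-0.642, 0.767, 0.011], [0.767, 0.642, -0.002], [-0.009, 0.007, -1.0]]
contact_force: [0.3, -0.1, 0.7]
grip_width: 0.0234
```

```bash
python3 t.py .4430 -.2850 .14 137.3 5
```

```text
clk 18.93 pos [ 0.4183 -0.1274  0.138 ] yaw 129.9 tilt 0.65 w 0.0234 F [ 0.3 -0.1  0.7] q6 -1.20
total tool cm [-13.62  -8.27  -0.15] yaw -7.4
[-2.72 -1.65 -0.04] -1.47
[-2.68 -1.72 -0.04] -1.47
[-2.64 -1.79 -0.04] -1.47
[-2.59 -1.86 -0.04] -1.47
[-2.54 -1.92 -0.04] -1.47
```

>>> play_rows(
  plan=[
    {"travel": [-2.7, -1.7, 0], "yaw": -1.5, "jaw": 45},
    {"travel": [-2.7, -1.7, 0], "yaw": -1.5, "jaw": 45},
    {"travel": [-2.6, -1.8, 0], "yaw": -1.5, "jaw": 45},
    {"travel": [-2.6, -1.9, 0], "yaw": -1.5, "jaw": 45},
    {"travel": [-1.5, -1.2, 0], "yaw": -1.5, "jaw": 45},
  ],
)

```text
clock: 19.35
position: [0.4419, -0.2746, 0.1458]
orientation: [[-0.746, 0.665, 0.02], [0.665, 0.747, -0.006], [-0.019, 0.008, -1.0]]
contact_force: [0.3, -0.0, 0.4]
grip_width: 0.0384
```

```bash
python3 t.py .4430 -.2850 .093 137.3
```

```text
clk 19.35 pos [ 0.4419 -0.2746  0.1458] yaw 138.3 tilt 1.18 w 0.0384 F [ 0.3 -0.   0.4] q6 -1.57
total tool cm [-0.57 -0.8   5.29] yaw 1.0
```

>>> play_rows(
  plan=[
    {"travel": [-0.2, -0.3, 1.3], "yaw": 0.5, "jaw": 45},
    {"travel": [0, -0.2, 1.3], "yaw": 0.5, "jaw": 45},
    {"travel": [0, 0, 1.0], "yaw": 0, "jaw": 45},
    {"travel": [0, 0, 0], "yaw": 0, "jaw": 45},
  ],
)

```text
clock: 19.68
position: [0.4409, -0.2865, 0.1086]
orientation: [[-0.73, 0.683, 0.021], [0.683, 0.731, -0.01], [-0.022, 0.008, -1.0]]
contact_force: [0.1, -0.3, 0.1]
grip_width: 0.0385
```

```bash
python3 t.py .4430 -.2850 .093 137.3
```

```text
clk 19.68 pos [ 0.4409 -0.2865  0.1086] yaw 136.9 tilt 1.33 w 0.0385 F [ 0.1 -0.3  0.1] q6 -1.57
total tool cm [0.11 0.2  1.56] yaw -0.4
```

>>> play_rows(
  plan=[
    {"travel": [0.1, 0.1, 0.8], "yaw": -0.3, "jaw": 45},
    {"travel": [0, 0.1, 0.7], "yaw": 0, "jaw": 45},
    {"travel": [0, 0, 0], "yaw": 0, "jaw": 45},
  ],
)

```text
clock: 19.93
position: [0.441, -0.2827, 0.0914]
orientation: [[-0.735, 0.678, 0.019], [0.678, 0.735, -0.007], [-0.019, 0.008, -1.0]]
contact_force: [0.7, 0.5, 0.3]
grip_width: 0.0385
```

```bash
python3 t.py .4430 -.2850 .093 137.3
```

```text
clk 19.93 pos [ 0.441  -0.2827  0.0914] yaw 137.3 tilt 1.16 w 0.0385 F [0.7 0.5 0.3] q6 -1.57
total tool cm [-0.19 -0.08 -0.15] yaw 0.0
```

>>> play_rows(
  plan=[
    {"travel": [-0.2, -0.1, -0.1], "yaw": 0, "jaw": 45},
    {"travel": [0, 0, 0], "yaw": 0, "jaw": 0},
    {"travel": [0, 0, 0], "yaw": 0, "jaw": 0},
    {"travel": [0, 0, 0], "yaw": 0, "jaw": 0},
    {"travel": [0, 0, 0], "yaw": 0, "jaw": 0},
  ],
  newtons=60,
)

```text
clock: 20.35
position: [0.442, -0.2834, 0.0926]
orientation: [[-0.737, 0.675, 0.018], [0.675, 0.738, -0.007], [-0.018, 0.007, -1.0]]
contact_force: [0.1, 0.4, -4.0]
grip_width: 0.0125
```

>>> play_rows(
  plan=[
    {"travel": [0, 0, 0], "yaw": 0, "jaw": 0},
    {"travel": [0, 0, 0], "yaw": 0, "jaw": 0},
  ],
)

```text
clock: 20.52
position: [0.442, -0.2833, 0.0926]
orientation: [[-0.738, 0.675, 0.018], [0.675, 0.738, -0.007], [-0.018, 0.007, -1.0]]
contact_force: [0.3, -1.1, -3.9]
grip_width: 0.0126
```

```bash
python3 t.py .4430 -.2850 .093 137.3
```

```text
clk 20.52 pos [ 0.442  -0.2833  0.0926] yaw 137.5 tilt 1.12 w 0.0126 F [ 0.3 -1.1 -3.9] q6 -1.57
total tool cm [-0.08 -0.1  -0.04] yaw 0.2
```

>>> play_rows(
  plan=[
    {"travel": [0, 0, -1.5], "yaw": 0, "jaw": 0},
    {"travel": [0, 0, -3.0], "yaw": 0, "jaw": 0},
    {"travel": [0, 0, -3.8], "yaw": 0, "jaw": 0},
    {"travel": [0, 0, -3.8], "yaw": 0, "jaw": 0},
    {"travel": [0, 0, -3.8], "yaw": 0, "jaw": 0},
  ],
)

```text
clock: 20.93
position: [0.4315, -0.2755, 0.2419]
orientation: [[-0.737, 0.676, -0.008], [0.676, 0.737, 0.018], [0.018, 0.007, -1.0]]
contact_force: [0.7, -1.5, -4.5]
grip_width: 0.0124
```

```bash
L=.09 python3 t.py .4708 .2698 .25 105 15 -.08 -.05
```

```text
clk 20.93 pos [ 0.4315 -0.2755  0.2419] yaw 137.5 tilt 1.12 w 0.0124 F [ 0.7 -1.5 -4.5] q6 -1.57
total tool cm [33.84 42.87  0.12] yaw 32.5
[ 2.26  2.86 -0.05] 2.17
[ 2.36  2.77 -0.05] 2.17
[ 2.46  2.68 -0.05] 2.17
[ 2.56  2.58 -0.05] 2.17
[ 2.66  2.49 -0.05] 2.17
[ 2.75  2.38 -0.05] 2.17
[ 2.84  2.28 -0.05] 2.17
[ 2.92  2.17 -0.05] 2.17
[ 3.    2.06 -0.05] 2.17
[ 3.08  1.94 -0.05] 2.17
[ 3.15  1.82 -0.05] 2.17
[ 3.22  1.7  -0.05] 2.17
[ 3.28  1.58 -0.05] 2.17
[ 3.34  1.46 -0.05] 2.17
[ 3.39  1.33 -0.05] 2.17
```

>>> play_rows(
  plan=[
    {"travel": [2.3, 2.9, -0.1], "yaw": 2.2, "jaw": 0},
    {"travel": [2.4, 2.8, -0.1], "yaw": 2.2, "jaw": 0},
    {"travel": [2.5, 2.7, -0.1], "yaw": 2.2, "jaw": 0},
    {"travel": [2.6, 2.6, -0.1], "yaw": 2.2, "jaw": 0},
    {"travel": [2.7, 2.5, -0.1], "yaw": 2.2, "jaw": 0},
  ],
)

```text
clock: 21.35
position: [0.4498, -0.097, 0.2597]
orientation: [[-0.576, 0.818, 0.011], [0.818, 0.576, -0.001], [-0.007, 0.009, -1.0]]
contact_force: [1.8, 1.2, -4.2]
grip_width: 0.0123
```

>>> play_rows(
  plan=[
    {"travel": [2.8, 2.4, -0.1], "yaw": 2.2, "jaw": 0},
    {"travel": [2.8, 2.3, -0.1], "yaw": 2.2, "jaw": 0},
    {"travel": [2.9, 2.2, -0.1], "yaw": 2.2, "jaw": 0},
    {"travel": [3.0, 2.1, -0.1], "yaw": 2.2, "jaw": 0},
    {"travel": [3.1, 1.9, -0.1], "yaw": 2.2, "jaw": 0},
  ],
)

```text
clock: 21.77
position: [0.4651, 0.0937, 0.2624]
orientation: [[-0.397, 0.918, 0.006], [0.918, 0.397, 0.001], [-0.002, 0.006, -1.0]]
contact_force: [1.2, -0.3, -4.6]
grip_width: 0.0125
```

```bash
L=.09 python3 t.py .4708 .2698 .245 105 5 -.08 -.05
```

```text
clk 21.77 pos [0.4651 0.0937 0.2624] yaw 113.4 tilt 0.36 w 0.0125 F [ 1.2 -0.3 -4.6] q6 -0.39
total tool cm [16.02  7.52  1.76] yaw 8.4
[3.2  1.51 0.35] 1.68
[3.25 1.41 0.35] 1.68
[3.29 1.31 0.35] 1.68
[3.32 1.22 0.35] 1.68
[3.36 1.12 0.35] 1.68
```

Tilt now is just 0.4°.

>>> play_rows(
  plan=[
    {"travel": [3.2, 1.5, 0], "yaw": 1.7, "jaw": 0},
    {"travel": [3.2, 1.4, 0], "yaw": 1.7, "jaw": 0},
    {"travel": [3.2, 1.3, 0], "yaw": 1.7, "jaw": 0},
    {"travel": [2.8, 1.0, 0], "yaw": 1.7, "jaw": 0},
    {"travel": [1.5, 0.5, 0], "yaw": 0.8, "jaw": 0},
  ],
)

```text
clock: 22.18
position: [0.4654, 0.2551, 0.2592]
orientation: [[-0.269, 0.963, -0.0], [0.963, 0.269, 0.002], [0.002, 0.0, -1.0]]
contact_force: [-0.2, -0.3, -4.2]
grip_width: 0.0128
```

>>> play_rows(
  plan=[
    {"travel": [0, 0, 0], "yaw": 0, "jaw": 0},
    {"travel": [0, 0, 0], "yaw": 0, "jaw": 0},
  ],
)

```text
clock: 22.35
position: [0.4634, 0.2589, 0.2573]
orientation: [[-0.275, 0.962, -0.004], [0.962, 0.275, 0.003], [0.003, -0.003, -1.0]]
contact_force: [0.6, 0.4, -4.7]
grip_width: 0.012
```

```bash
L=.09 python3 t.py .4708 .2698 .22 105 5 -.08 -.05
```

```text
clk 22.35 pos [0.4634 0.2589 0.2573] yaw 105.9 tilt 0.26 w 0.0120 F [ 0.6  0.4 -4.7] q6 0.07
total tool cm [0.88 1.1  3.73] yaw 0.9
[0.18 0.22 0.75] 0.19
[0.18 0.22 0.75] 0.19
[0.18 0.22 0.75] 0.19
[0.18 0.22 0.75] 0.19
[0.18 0.22 0.75] 0.19
```

>>> play_rows(
  plan=[
    {"travel": [0.4, 0.5, 0.7], "yaw": 0, "jaw": 0},
    {"travel": [0.3, 0.4, 0.8], "yaw": 0, "jaw": 0},
    {"travel": [0.1, 0.2, 0.8], "yaw": 0, "jaw": 0},
    {"travel": [0, 0, 0.5], "yaw": 0, "jaw": 0},
    {"travel": [0, 0, 0.1], "yaw": 0, "jaw": 0},
  ],
)

```text
clock: 22.77
position: [0.4718, 0.2669, 0.2234]
orientation: [[-0.271, 0.963, -0.007], [0.963, 0.271, -0.0], [0.002, -0.007, -1.0]]
contact_force: [0.3, 0.3, -3.8]
grip_width: 0.0127
```

```bash
L=.09 python3 t.py .4708 .2698 .2066 105 5 -.08 -.05; python3 rim.py scene .4723 .272 .118; python3 rim.py scene .472 .272 .175;  python3 - <<'E'
from h import *
p,d=bot.snapshot('scene');cv2.imwrite('pics/s6.png',cv2.resize(p[140:300,360:560,::-1],None,fx=4,fy=4,interpolation=2)[:600])
E
```

```text
clk 22.77 pos [0.4718 0.2669 0.2234] yaw 105.7 tilt 0.42 w 0.0127 F [ 0.3  0.3 -3.8] q6 0.08
total tool cm [0.37 0.11 1.68] yaw 0.7
[0.07 0.02 0.34] 0.15
[0.07 0.02 0.34] 0.15
[0.07 0.02 0.34] 0.15
[0.07 0.02 0.34] 0.15
[0.07 0.02 0.34] 0.15
scene (array([0.4719, 0.2718, 0.0726]), np.float64(0.0015), 436, 'slope deg', array([-1.06, -0.15]), 'z', np.float64(0.1184))
scene (array([0.4737, 0.2666, 0.072 ]), np.float64(0.0016), 719, 'slope deg', array([-0.56,  0.61]), 'z', np.float64(0.1741))
```

View pics/s6.png

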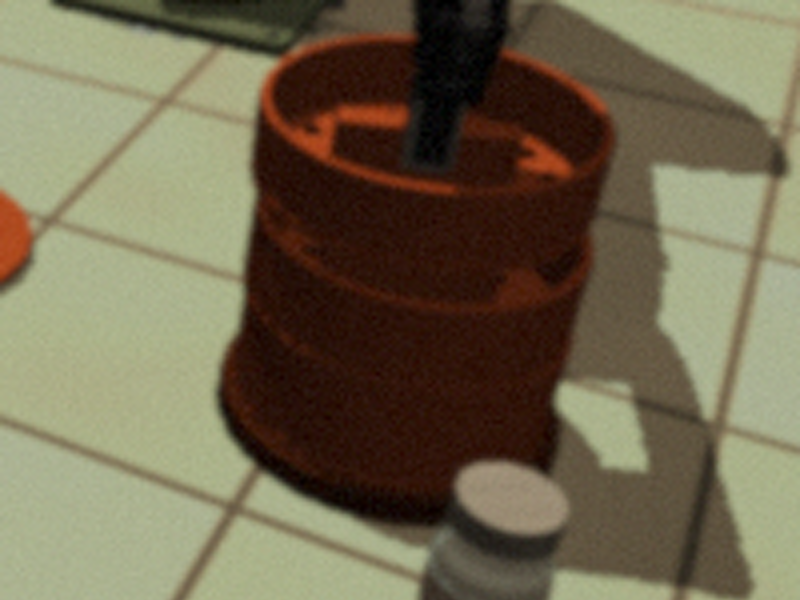

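>>> play_rows(
  plan=[
    {"travel": [0.3, 0, 0.3], "yaw": 0, "jaw": 0},
    {"travel": [0.2, 0, 0.3], "yaw": 0, "jaw": 0},
    {"travel": [0, 0, 0.2], "yaw": 0, "jaw": 0},
    {"travel": [0, 0, 0.1], "yaw": 0, "jaw": 0},
  ],
)

```text
clock: 23.25
position: [0.4719, 0.2724, 0.2171]
orientation: [[-0.27, 0.963, -0.002], [0.963, 0.27, 0.002], [0.003, -0.001, -1.0]]
contact_force: [0.9, 0.6, -4.3]
grip_width: 0.0131
```

```bash
L=.09 python3 t.py .4703 .2702 .2066 105 1 -.08 -.05; python3 rim.py scene .472 .272 .165
```

```text
clk 23.25 pos [0.4719 0.2724 0.2171] yaw 105.7 tilt 0.16 w 0.0131 F [ 0.9  0.6 -4.3] q6 0.09
total tool cm [-0.12 -0.16  1.05] yaw 0.7
[-0.12 -0.16  1.05] 0.68
scene (array([0.4747, 0.2725, 0.072 ]), np.float64(0.0014), 879, 'slope deg', array([ 0.05, -0.24]), 'z', np.float64(0.1654))
```

>>> play_rows(
  plan=[
    {"travel": [0, -0.2, 0.3], "yaw": 0, "jaw": 0},
    {"travel": [0, 0, 0.3], "yaw": 0, "jaw": 0},
    {"travel": [0, 0, 0.2], "yaw": 0, "jaw": 0},
    {"travel": [0, 0, 0.1], "yaw": 0, "jaw": 0},
  ],
)

```text
clock: 23.63
position: [0.4698, 0.2721, 0.2077]
orientation: [[-0.271, 0.963, -0.001], [0.963, 0.271, 0.003], [0.003, 0.0, -1.0]]
contact_force: [-0.2, 1.1, -1.9]
grip_width: 0.0126
```

```bash
L=.09 python3 t.py .4703 .2702 .2066 105 1 -.08 -.05; python3 rim.py scene .472 .272 .16
```

```text
clk 23.63 pos [0.4698 0.2721 0.2077] yaw 105.7 tilt 0.16 w 0.0126 F [-0.2  1.1 -1.9] q6 0.09
total tool cm [-0.15  0.05  0.11] yaw 0.7
[-0.15  0.05  0.11] 0.7
scene (array([0.4721, 0.2723, 0.072 ]), np.float64(0.0015), 671, 'slope deg', array([-0.26,  0.57]), 'z', np.float64(0.1587))
```

Centred within about 1 mm and nearly down. Settle and release.

>>> play_rows(
  plan=[
    {"travel": [0, 0, 0.1], "yaw": 0, "jaw": 0},
    {"travel": [0, 0, 0.1], "yaw": 0, "jaw": 0},
    {"travel": [0, 0, 0.1], "yaw": 0, "jaw": 0},
  ],
)

```text
clock: 23.93
position: [0.4703, 0.2725, 0.207]
orientation: [[-0.27, 0.963, 0.001], [0.963, 0.27, 0.003], [0.002, 0.001, -1.0]]
contact_force: [-3.3, -0.0, 3.2]
grip_width: 0.0126
```

```bash
python3 t.py .4703 .2702 .2066 105;python3 rim.py scene .472 .272 .158
```

```text
clk 23.93 pos [0.4703 0.2725 0.207 ] yaw 105.7 tilt 0.16 w 0.0126 F [-3.3 -0.   3.2] q6 0.09
total tool cm [-0.24 -0.07  0.03] yaw 0.7
scene (array([0.4727, 0.2727, 0.072 ]), np.float64(0.0015), 776, 'slope deg', array([-0.16,  0.14]), 'z', np.float64(0.1576))
```

>>> play_rows(
  plan=[
    {"travel": [0, 0, 0], "yaw": 0, "jaw": 45},
    {"travel": [0, 0, 0], "yaw": 0, "jaw": 45},
    {"travel": [0, 0, 0], "yaw": 0, "jaw": 45},
    {"travel": [0, 0, -2.5], "yaw": 0, "jaw": 45},
    {"travel": [0, 0, -3.0], "yaw": 0, "jaw": 45},
  ],
)

```text
clock: 24.4
position: [0.4687, 0.2714, 0.2575]
orientation: [[-0.27, 0.963, -0.006], [0.963, 0.27, 0.0], [0.002, -0.006, -1.0]]
contact_force: [-0.2, -1.1, 0.2]
grip_width: 0.0384
```

```bash
python3 t.py .4554 -.0140 .26 105.7 8; python3 rim.py scene .472 .272 .158
```

```text
clk 24.40 pos [0.4687 0.2714 0.2575] yaw 105.7 tilt 0.37 w 0.0384 F [-0.2 -1.1  0.2] q6 0.09
total tool cm [-27.13  -8.96  -0.25] yaw -0.0
[-3.39 -1.12 -0.03] -0.0
[-3.39 -1.12 -0.03] -0.0
[-3.39 -1.12 -0.03] -0.0
[-3.39 -1.12 -0.03] -0.0
[-3.39 -1.12 -0.03] -0.0
[-3.39 -1.12 -0.03] -0.0
[-3.39 -1.12 -0.03] -0.0
[-3.39 -1.12 -0.03] -0.0
scene (array([0.4727, 0.273 , 0.072 ]), np.float64(0.0015), 769, 'slope deg', array([0.02, 0.01]), 'z', np.float64(0.1572))
```

>>> play_rows(
  plan=[
    {"travel": [-3.4, -1.1, 0], "yaw": 0, "jaw": 80},
    {"travel": [-3.4, -1.1, 0], "yaw": 0, "jaw": 80},
    {"travel": [-3.4, -1.1, 0], "yaw": 0, "jaw": 80},
    {"travel": [-3.4, -1.1, 0], "yaw": 0, "jaw": 80},
    {"travel": [-3.4, -1.1, 0.5], "yaw": 0, "jaw": 80},
  ],
)

```text
clock: 24.87
position: [0.4714, 0.0959, 0.2662]
orientation: [[-0.284, 0.958, 0.028], [0.959, 0.284, 0.012], [0.004, 0.031, -1.0]]
contact_force: [0.9, -0.4, 0.3]
grip_width: 0.0683
```

>>> play_rows(
  plan=[
    {"travel": [-3.4, -1.1, 1.0], "yaw": 0, "jaw": 80},
    {"travel": [-3.4, -1.1, 1.5], "yaw": 0, "jaw": 80},
    {"travel": [-2.0, -0.7, 2.0], "yaw": 0, "jaw": 80},
    {"travel": [0, 0, 2.0], "yaw": 0, "jaw": 80},
  ],
)

```text
clock: 25.2
position: [0.476, -0.0067, 0.2051]
orientation: [[-0.279, 0.959, 0.05], [0.96, 0.279, 0.006], [-0.008, 0.05, -0.999]]
contact_force: [0.1, 1.5, -0.5]
grip_width: 0.068
```

```bash
python3 t.py .4554 -.0140 .096 105.7
python3 - <<'E'
from h import *
z=np.load('top0.npz');W=world(z['d'],bot.calibration('top'))
m=np.zeros(W.shape[:2],bool);m[218:262,316:358]=1
q=W[m&(W[...,2]>.04)&(W[...,2]<.05)];print(len(q),np.median(q,0),q.min(0),q.max(0))
E
```

```text
clk 25.20 pos [ 0.476  -0.0067  0.2051] yaw 106.2 tilt 2.90 w 0.0680 F [ 0.1  1.5 -0.5] q6 -0.50
total tool cm [ 0.02 -3.02 10.77] yaw 0.5
105 [ 0.45492237 -0.01378117  0.04515171] [ 0.4433684  -0.02546598  0.04009572] [ 0.4667538  -0.00204633  0.04948056]
```

>>> play_rows(
  plan=[
    {"travel": [0, -1.0, 1.5], "yaw": 0.2, "jaw": 80},
    {"travel": [0, -0.9, 2.0], "yaw": 0.2, "jaw": 80},
    {"travel": [0, -0.6, 2.0], "yaw": 0, "jaw": 80},
    {"travel": [0, 0, 0], "yaw": 0, "jaw": 80},
  ],
)

```text
clock: 25.53
position: [0.4545, -0.0173, 0.1449]
orientation: [[-0.265, 0.963, 0.052], [0.964, 0.266, 0.005], [-0.009, 0.052, -0.999]]
contact_force: [-1.3, 0.9, -0.0]
grip_width: 0.0678
```

```bash
python3 t.py .4552 -.0140 .096 105.7
```

```text
clk 25.53 pos [ 0.4545 -0.0173  0.1449] yaw 105.4 tilt 3.02 w 0.0678 F [-1.3  0.9 -0. ] q6 -0.52
total tool cm [ 0.39 -0.41  4.88] yaw -0.3
```

>>> play_rows(
  plan=[
    {"travel": [0.2, -0.2, 1.2], "yaw": 0, "jaw": 80},
    {"travel": [0.1, -0.1, 1.2], "yaw": 0, "jaw": 80},
    {"travel": [0, 0, 1.2], "yaw": 0, "jaw": 80},
    {"travel": [0, 0, 0.5], "yaw": 0, "jaw": 80},
    {"travel": [0, 0, 0], "yaw": 0, "jaw": 80},
  ],
)

```text
clock: 25.95
position: [0.458, -0.016, 0.1065]
orientation: [[-0.265, 0.962, 0.062], [0.964, 0.265, 0.003], [-0.013, 0.061, -0.998]]
contact_force: [-0.4, 1.0, 1.1]
grip_width: 0.0683
```

```bash
python3 t.py .4552 -.0140 .096 105.7
```

```text
clk 25.95 pos [ 0.458  -0.016   0.1065] yaw 105.3 tilt 3.58 w 0.0683 F [-0.4  1.   1.1] q6 -0.52
total tool cm [ 0.36 -0.64  1.01] yaw -0.4
```

>>> play_rows(
  plan=[
    {"travel": [0.2, -0.4, 0.5], "yaw": 0, "jaw": 80},
    {"travel": [0.1, -0.2, 0.4], "yaw": 0, "jaw": 80},
    {"travel": [0, 0, 0], "yaw": 0, "jaw": 80},
  ],
)

```text
clock: 26.2
position: [0.4542, -0.0149, 0.0991]
orientation: [[-0.265, 0.962, 0.068], [0.964, 0.266, 0.002], [-0.016, 0.066, -0.998]]
contact_force: [0.8, 0.6, -0.3]
grip_width: 0.0681
```

```bash
python3 t.py .4552 -.0140 .096 105.7
```

```text
clk 26.20 pos [ 0.4542 -0.0149  0.0991] yaw 105.4 tilt 3.90 w 0.0681 F [ 0.8  0.6 -0.3] q6 -0.52
total tool cm [ 0.16 -0.3   0.29] yaw -0.3
```

>>> play_rows(
  plan=[
    {"travel": [0.2, -0.2, 0.2], "yaw": 0, "jaw": 80},
    {"travel": [0, 0, 0], "yaw": 0, "jaw": 0},
    {"travel": [0, 0, 0], "yaw": 0, "jaw": 0},
    {"travel": [0, 0, 0], "yaw": 0, "jaw": 0},
    {"travel": [0, 0, 0], "yaw": 0, "jaw": 0},
  ],
  newtons=50,
)

```text
clock: 26.62
position: [0.4522, -0.0134, 0.0983]
orientation: [[-0.266, 0.962, 0.07], [0.964, 0.266, 0.001], [-0.017, 0.068, -0.998]]
contact_force: [-0.6, -0.3, 0.7]
grip_width: 0.0256
```

>>> play_rows(
  plan=[
    {"travel": [0, 0, 0], "yaw": 0, "jaw": 0},
    {"travel": [0, 0, 0], "yaw": 0, "jaw": 0},
  ],
)

```text
clock: 26.78
position: [0.4522, -0.0134, 0.0984]
orientation: [[-0.266, 0.962, 0.07], [0.964, 0.266, 0.001], [-0.017, 0.068, -0.998]]
contact_force: [0.7, 0.6, -0.7]
grip_width: 0.0251
```

```bash
python3 t.py .4552 -.0140 .096 105.7;python3 - <<'E'
from h import *
p,d=bot.snapshot('scene');cv2.imwrite('pics/s7.png',cv2.resize(p[140:260,240:420,::-1],None,fx=4,fy=4,interpolation=2))
E
```

```text
clk 26.78 pos [ 0.4522 -0.0134  0.0984] yaw 105.4 tilt 4.00 w 0.0251 F [ 0.7  0.6 -0.7] q6 -0.52
total tool cm [-0.03 -0.15  0.23] yaw -0.3
```

View pics/s7.png

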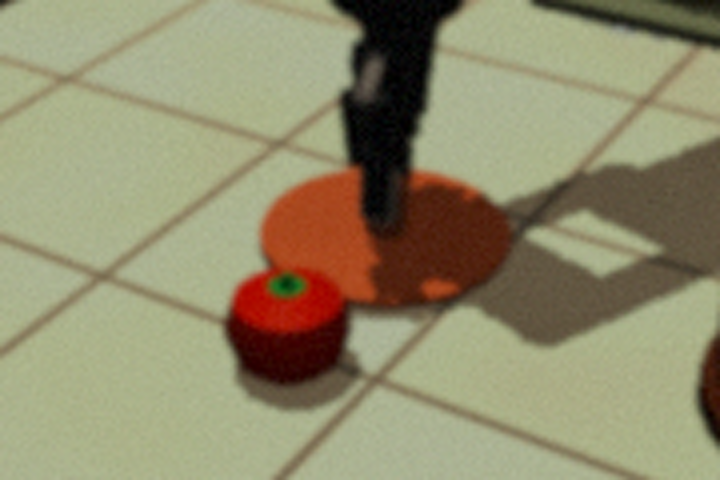

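>>> play_rows(
  plan=[
    {"travel": [0, 0.2, 0.2], "yaw": 0, "jaw": 0},
    {"travel": [0, 0.3, 0.2], "yaw": 0, "jaw": 0},
    {"travel": [0, 0.3, 0.2], "yaw": 0, "jaw": 0},
  ],
)

```text
clock: 27.08
position: [0.4543, -0.013, 0.0982]
orientation: [[-0.271, 0.962, 0.047], [0.963, 0.271, -0.002], [-0.015, 0.044, -0.999]]
contact_force: [-15.2, -3.4, 26.7]
grip_width: 0.0255
```

```bash
python3 t.py .4552 -.0140 .096 105.7
```

```text
clk 27.08 pos [ 0.4543 -0.013   0.0982] yaw 105.7 tilt 2.68 w 0.0255 F [-15.2  -3.4  26.7] q6 -0.51
total tool cm [-0.03 -0.22  0.21] yaw 0.0
```

Works; less press.

>>> play_rows(
  plan=[
    {"travel": [0, 0.2, 0.0], "yaw": 0, "jaw": 0},
    {"travel": [0, 0.2, 0.1], "yaw": 0, "jaw": 0},
    {"travel": [0, 0.2, 0.1], "yaw": 0, "jaw": 0},
  ],
)

```text
clock: 27.33
position: [0.4586, -0.0121, 0.0981]
orientation: [[-0.272, 0.962, 0.042], [0.962, 0.272, -0.004], [-0.015, 0.039, -0.999]]
contact_force: [-11.5, -2.5, 20.9]
grip_width: 0.0251
```

>>> play_rows(
  plan=[
    {"travel": [0, 0.2, 0.1], "yaw": 0, "jaw": 0},
    {"travel": [0, 0.2, 0.1], "yaw": 0, "jaw": 0},
    {"travel": [0, 0.1, 0.1], "yaw": 0, "jaw": 0},
  ],
)

```text
clock: 27.58
position: [0.46, -0.0118, 0.098]
orientation: [[-0.274, 0.961, 0.027], [0.962, 0.275, -0.006], [-0.014, 0.025, -1.0]]
contact_force: [-10.0, -0.7, 17.0]
grip_width: 0.0251
```

```bash
python3 t.py .4552 -.0140 .096 105.7
```

```text
clk 27.58 pos [ 0.46   -0.0118  0.098 ] yaw 105.9 tilt 1.62 w 0.0251 F [-10.   -0.7  17. ] q6 -0.49
total tool cm [ 0.01 -0.67  0.18] yaw 0.2
```

>>> play_rows(
  plan=[
    {"travel": [0, 0, -1.0], "yaw": 0, "jaw": 0},
    {"travel": [0, 0, -3.0], "yaw": 0, "jaw": 0},
    {"travel": [0, 0, -4.0], "yaw": 0, "jaw": 0},
    {"travel": [0, 0, -4.0], "yaw": 0, "jaw": 0},
    {"travel": [0, 0, -4.0], "yaw": 0, "jaw": 0},
  ],
)

```text
clock: 28.0
position: [0.447, -0.0085, 0.2476]
orientation: [[-0.274, 0.962, -0.006], [0.962, 0.274, 0.003], [0.004, -0.005, -1.0]]
contact_force: [0.5, -0.8, -3.5]
grip_width: 0.0252
```

```bash
L=.09 python3 t.py .471 .2712 .29 105.7 8
```

```text
clk 28.00 pos [ 0.447  -0.0085  0.2476] yaw 105.9 tilt 0.36 w 0.0252 F [ 0.5 -0.8 -3.5] q6 -0.49
total tool cm [26.23  9.98 -4.18] yaw 0.2
[ 3.28  1.25 -0.53] 0.02
[ 3.28  1.25 -0.53] 0.02
[ 3.28  1.25 -0.53] 0.02
[ 3.28  1.25 -0.53] 0.02
[ 3.28  1.25 -0.53] 0.02
[ 3.28  1.24 -0.53] 0.02
[ 3.28  1.24 -0.53] 0.02
[ 3.28  1.24 -0.53] 0.02
```

Lid held, tilt 0.36°. Carry it.

>>> play_rows(
  plan=[
    {"travel": [2.5, 1.0, -3.0], "yaw": 0, "jaw": 0},
    {"travel": [3.4, 1.3, -1.0], "yaw": 0, "jaw": 0},
    {"travel": [3.4, 1.3, -0.5], "yaw": 0, "jaw": 0},
    {"travel": [3.4, 1.3, -0.2], "yaw": 0, "jaw": 0},
    {"travel": [3.4, 1.3, -0.2], "yaw": 0, "jaw": 0},
  ],
)

```text
clock: 28.42
position: [0.4687, 0.1632, 0.305]
orientation: [[-0.26, 0.966, 0.013], [0.966, 0.26, -0.001], [-0.004, 0.012, -1.0]]
contact_force: [0.9, -0.9, -5.5]
grip_width: 0.0254
```

```bash
L=.09 python3 t.py .471 .2712 .285 105.7 5
```

```text
clk 28.42 pos [0.4687 0.1632 0.305 ] yaw 105.1 tilt 0.74 w 0.0254 F [ 0.9 -0.9 -5.5] q6 -0.10
total tool cm [10.41  2.9   1.99] yaw -0.6
[2.08 0.58 0.4 ] -0.13
[2.08 0.59 0.4 ] -0.13
[2.08 0.59 0.4 ] -0.13
[2.08 0.6  0.4 ] -0.13
[2.08 0.6  0.4 ] -0.13
```

>>> play_rows(
  plan=[
    {"travel": [3.0, 0.8, 0], "yaw": 0, "jaw": 0},
    {"travel": [3.0, 0.8, 0], "yaw": 0, "jaw": 0},
    {"travel": [2.0, 0.6, 0], "yaw": 0, "jaw": 0},
    {"travel": [1.0, 0.3, 0.3], "yaw": 0, "jaw": 0},
    {"travel": [0, 0, 0.3], "yaw": 0, "jaw": 0},
  ],
)

```text
clock: 28.83
position: [0.4674, 0.2694, 0.2922]
orientation: [[-0.269, 0.963, 0.008], [0.963, 0.269, 0.004], [0.002, 0.009, -1.0]]
contact_force: [0.6, -1.0, -4.6]
grip_width: 0.025
```

```bash
L=.09 python3 t.py .471 .2712 .27 105.7
```

```text
clk 28.83 pos [0.4674 0.2694 0.2922] yaw 105.6 tilt 0.50 w 0.0250 F [ 0.6 -1.  -4.6] q6 0.09
total tool cm [0.06 0.3  2.22] yaw -0.1
```

>>> play_rows(
  plan=[
    {"travel": [0, 0.2, 0.5], "yaw": 0, "jaw": 0},
    {"travel": [0, 0.1, 0.7], "yaw": 0, "jaw": 0},
    {"travel": [0, 0, 0.5], "yaw": 0, "jaw": 0},
    {"travel": [0, 0, 0.1], "yaw": 0, "jaw": 0},
    {"travel": [0, 0, 0], "yaw": 0, "jaw": 0},
  ],
)

```text
clock: 29.25
position: [0.4691, 0.2655, 0.2663]
orientation: [[-0.265, 0.964, -0.002], [0.964, 0.265, -0.003], [-0.002, -0.002, -1.0]]
contact_force: [-0.2, -0.4, -4.9]
grip_width: 0.0252
```

```bash
L=.09 python3 t.py .471 .2712 .252 105.7
cat > lid.py <<'E'
from h import *
import sys
h=float(sys.argv[1]);c=bot.calibration('scene');p,d=bot.snapshot('scene');W=world(d,c)
r=np.hypot(W[...,0]-.472,W[...,1]-.272)
m=(abs(W[...,2]-h)<.006)&(r<.1)&(r>.025)
q=W[m];A=np.c_[q[:,:2]-[.472,.272],np.ones(len(q))];k=np.linalg.lstsq(A,q[:,2],rcond=None)[0]
print('lid top slope',np.degrees(k[:2]).round(2),'z',k[2].round(4),len(q))
lab=m.astype(np.uint8);cs,_=cv2.findContours(cv2.morphologyEx(lab,cv2.MORPH_CLOSE,np.ones((5,5))),0,cv2.CHAIN_APPROX_NONE);cc=max(cs,key=len)[:,0].astype(float)
X=ray(cc,c,k[2])[:,:2];print('disc',circ(X))
cv2.imwrite(sys.argv[2],cv2.resize(p[100:260,360:560,::-1],None,fx=3.7,fy=3.7,interpolation=2))
E
python3 lid.py .182 pics/s8.png; python3 rim.py scene .4727 .273 .157
```

```text
clk 29.25 pos [0.4691 0.2655 0.2663] yaw 105.4 tilt 0.18 w 0.0252 F [-0.2 -0.4 -4.9] q6 0.09
total tool cm [0.52 0.36 1.43] yaw -0.3
lid top slope [-2.35  0.06] z 0.1783 1996
disc (array([0.465581  , 0.26672148, 0.07451951]), np.float64(0.019491743887910765))
scene (array([0.4721, 0.2726, 0.0727]), np.float64(0.0015), 505, 'slope deg', array([-1.41, -0.29]), 'z', np.float64(0.1581))
```

View pics/s8.png

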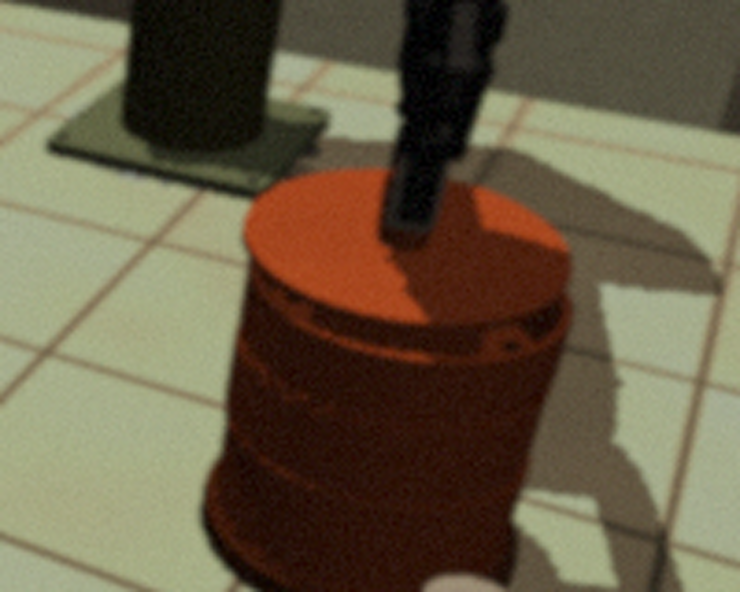

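>>> play_rows(
  plan=[
    {"travel": [0.4, 0.2, 0], "yaw": 0, "jaw": 0},
    {"travel": [0.1, 0.1, 0.2], "yaw": 0, "jaw": 0},
    {"travel": [0, 0, 0.2], "yaw": 0, "jaw": 0},
    {"travel": [0, 0, 0], "yaw": 0, "jaw": 0},
  ],
)

```text
clock: 29.68
position: [0.4723, 0.2713, 0.2646]
orientation: [[-0.264, 0.965, 0.003], [0.965, 0.264, -0.001], [-0.001, 0.003, -1.0]]
contact_force: [-0.4, 0.8, -5.0]
grip_width: 0.0253
```

```bash
L=.09 python3 t.py .471 .2712 .252 105.7; python3 lid.py .172 pics/s9.png
```

```text
clk 29.68 pos [0.4723 0.2713 0.2646] yaw 105.3 tilt 0.19 w 0.0253 F [-0.4  0.8 -5. ] q6 0.10
total tool cm [ 0.04 -0.16  1.26] yaw -0.4
lid top slope [-2.54  0.14] z 0.1765 2138
disc (array([0.48254452, 0.27306526, 0.07350311]), np.float64(0.021220319847813387))
```

View pics/s9.png

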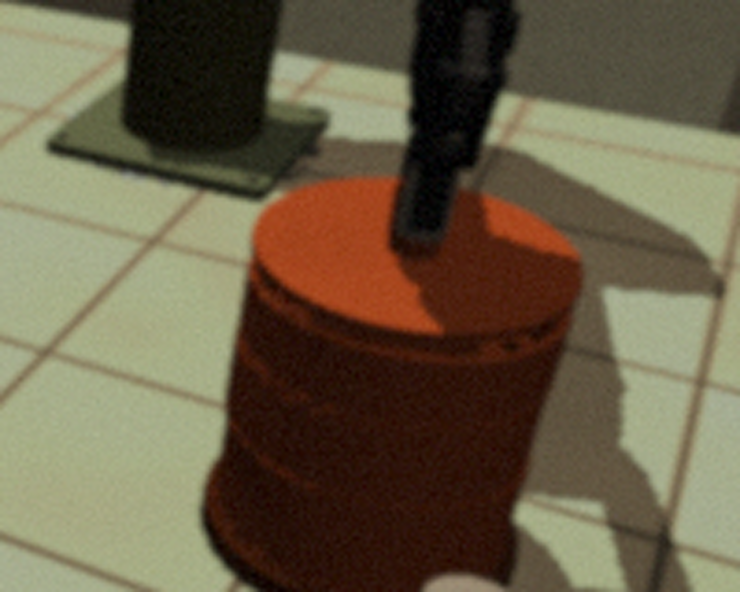

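>>> play_rows(
  plan=[
    {"travel": [0, 0, 0.3], "yaw": 0, "jaw": 0},
    {"travel": [0, 0, 0.3], "yaw": 0, "jaw": 0},
    {"travel": [0, 0, 0.2], "yaw": 0, "jaw": 0},
    {"travel": [0, 0, 0.1], "yaw": 0, "jaw": 0},
  ],
)

```text
clock: 30.07
position: [0.4727, 0.2717, 0.2557]
orientation: [[-0.264, 0.964, 0.005], [0.964, 0.264, -0.0], [-0.001, 0.005, -1.0]]
contact_force: [-0.8, -0.6, -5.0]
grip_width: 0.025
```

```bash
L=.09 python3 t.py .471 .2712 .252 105.7; python3 lid.py .172 pics/s10.png
```

```text
clk 30.07 pos [0.4727 0.2717 0.2557] yaw 105.3 tilt 0.28 w 0.0250 F [-0.8 -0.6 -5. ] q6 0.10
total tool cm [ 0.01 -0.22  0.37] yaw -0.4
lid top slope [-1.89  0.19] z 0.1679 1948
disc (array([0.46998248, 0.27381665, 0.07358069]), np.float64(0.01964951376138992))
```

View pics/s10.png

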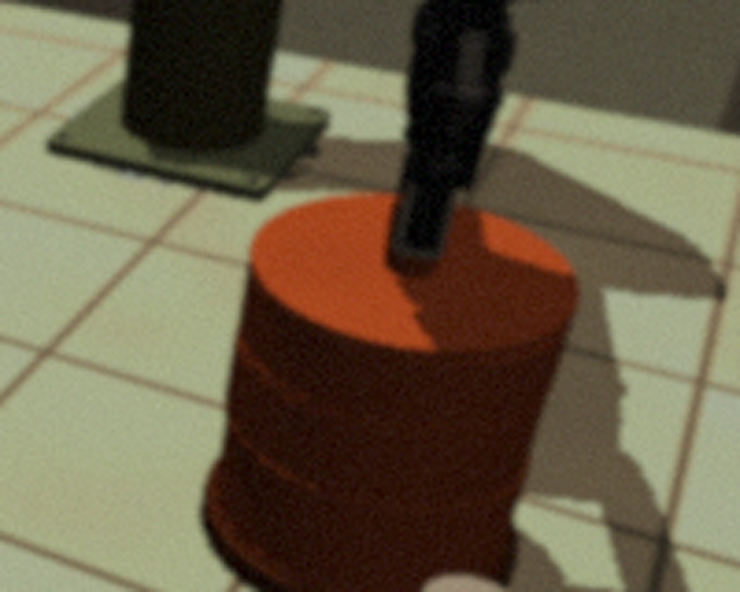

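Foot is entering well centred. Down gently with a slight inward lean to level it.

>>> play_rows(
  plan=[
    {"travel": [0, -0.1, 0.2], "yaw": 0, "jaw": 0},
    {"travel": [0, -0.1, 0.2], "yaw": 0, "jaw": 0},
    {"travel": [0, 0, 0.1], "yaw": 0, "jaw": 0},
  ],
)

```text
clock: 30.37
position: [0.4719, 0.272, 0.2533]
orientation: [[-0.265, 0.964, 0.01], [0.964, 0.265, 0.002], [-0.0, 0.01, -1.0]]
contact_force: [-3.1, -1.8, 2.7]
grip_width: 0.0252
```

```bash
L=.09 python3 t.py .471 .2712 .252 105.7; python3 lid.py .167 pics/s11.png
```

```text
clk 30.37 pos [0.4719 0.272  0.2533] yaw 105.4 tilt 0.56 w 0.0252 F [-3.1 -1.8  2.7] q6 0.10
total tool cm [-0.05 -0.2   0.13] yaw -0.3
lid top slope [-1.09 -0.24] z 0.1654 2424
disc (array([0.47524488, 0.27377472, 0.07532103]), np.float64(0.02118675179875604))
```

>>> play_rows(
  plan=[
    {"travel": [0, -0.2, 0.2], "yaw": 0, "jaw": 0},
    {"travel": [0, -0.2, 0.2], "yaw": 0, "jaw": 0},
    {"travel": [0, -0.1, 0.1], "yaw": 0, "jaw": 0},
  ],
)

```text
clock: 30.67
position: [0.4707, 0.2717, 0.2522]
orientation: [[-0.264, 0.964, 0.022], [0.964, 0.264, 0.006], [-0.0, 0.023, -1.0]]
contact_force: [-2.0, -0.7, 2.8]
grip_width: 0.0248
```

```bash
L=.09 python3 t.py .471 .2712 .252 105.7; python3 lid.py .165 pics/s12.png
```

```text
clk 30.67 pos [0.4707 0.2717 0.2522] yaw 105.3 tilt 1.33 w 0.0248 F [-2.  -0.7  2.8] q6 0.10
total tool cm [-0.06 -0.19  0.02] yaw -0.4
lid top slope [-0.46 -0.08] z 0.1643 2433
disc (array([0.47663709, 0.27381751, 0.07500562]), np.float64(0.021108135001836437))
```

View pics/s12.png

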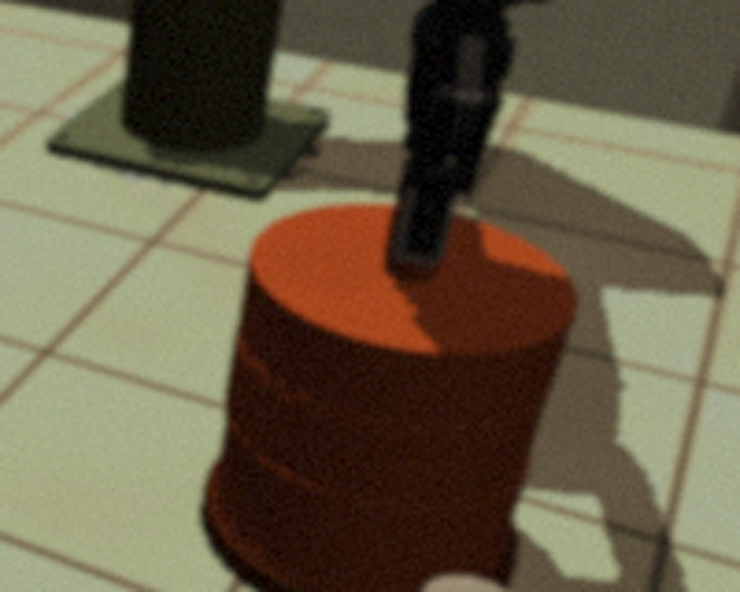

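>>> play_rows(
  plan=[
    {"travel": [0, -0.1, 0.2], "yaw": 0, "jaw": 0},
    {"travel": [0, -0.1, 0.2], "yaw": 0, "jaw": 0},
    {"travel": [0, 0, 0.1], "yaw": 0, "jaw": 0},
    {"travel": [0, 0, 0], "yaw": 0, "jaw": 0},
  ],
)

```text
clock: 31.05
position: [0.4702, 0.2716, 0.2522]
orientation: [[-0.265, 0.964, 0.028], [0.964, 0.264, 0.008], [0.0, 0.029, -1.0]]
contact_force: [0.1, 1.1, -1.4]
grip_width: 0.0254
```

```bash
L=.09 python3 t.py .471 .2712 .252 105.7; python3 lid.py .164 pics/s13.png
```

```text
clk 31.05 pos [0.4702 0.2716 0.2522] yaw 105.3 tilt 1.67 w 0.0254 F [ 0.1  1.1 -1.4] q6 0.10
total tool cm [-0.05 -0.2   0.01] yaw -0.4
lid top slope [-0.55 -0.09] z 0.1643 2453
disc (array([0.47692271, 0.2738847 , 0.0752108 ]), np.float64(0.021317176657173878))
```

Seated; release and lift clear.

>>> play_rows(
  plan=[
    {"travel": [0, 0, 0], "yaw": 0, "jaw": 80},
    {"travel": [0, 0, 0], "yaw": 0, "jaw": 80},
    {"travel": [0, 0, 0], "yaw": 0, "jaw": 80},
    {"travel": [0, 0, 0], "yaw": 0, "jaw": 80},
    {"travel": [0, 0, -1.5], "yaw": 0, "jaw": 80},
  ],
)

```text
clock: 31.52
position: [0.4659, 0.2699, 0.2605]
orientation: [[-0.264, 0.964, 0.013], [0.964, 0.264, 0.003], [-0.001, 0.014, -1.0]]
contact_force: [-0.3, -0.1, -0.8]
grip_width: 0.0683
```

>>> play_rows(
  plan=[
    {"travel": [0, 0, -3], "yaw": 0, "jaw": 80},
    {"travel": [0, 0, -3], "yaw": 0, "jaw": 80},
    {"travel": [-3, -1, -2], "yaw": 0, "jaw": 80},
    {"travel": [-3.5, -1, 0], "yaw": 0, "jaw": 80},
    {"travel": [-3.5, -1, 0], "yaw": 0, "jaw": 80},
  ],
)

```text
clock: 31.93
position: [0.4616, 0.1678, 0.3429]
orientation: [[-0.275, 0.961, 0.01], [0.961, 0.275, 0.003], [0.001, 0.011, -1.0]]
contact_force: [1.2, 0.3, 0.1]
grip_width: 0.0684
```

>>> play_rows(
  plan=[
    {"travel": [-3.5, -1, 0], "yaw": 0, "jaw": 80},
    {"travel": [-3.5, -1, 0], "yaw": 0, "jaw": 80},
    {"travel": [-3.5, -1, 0], "yaw": 0, "jaw": 80},
    {"travel": [-3.5, -1, 0], "yaw": 0, "jaw": 80},
    {"travel": [0, 0, 0], "yaw": 0, "jaw": 80},
  ],
)

```text
clock: 32.35
position: [0.4606, 0.0117, 0.3434]
orientation: [[-0.273, 0.962, 0.013], [0.962, 0.273, 0.0], [-0.003, 0.012, -1.0]]
contact_force: [0.5, 0.7, -0.5]
grip_width: 0.0685
```

```bash
python3 lid.py .164 pics/s14.png
python3 - <<'E'
from h import *
for n in('scene','top'):
    p,d=bot.snapshot(n);cv2.imwrite(f'pics/{n}_f.png',p[:,:,::-1])
E
```

```text
lid top slope [-0.43 -0.1 ] z 0.1641 2451
disc (array([0.47718742, 0.2738703 , 0.07515624]), np.float64(0.021470236378931997))
```

View pics/scene_f.png

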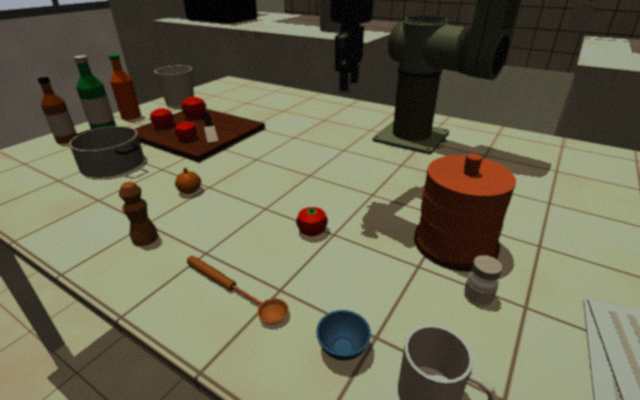

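View pics/top_f.png

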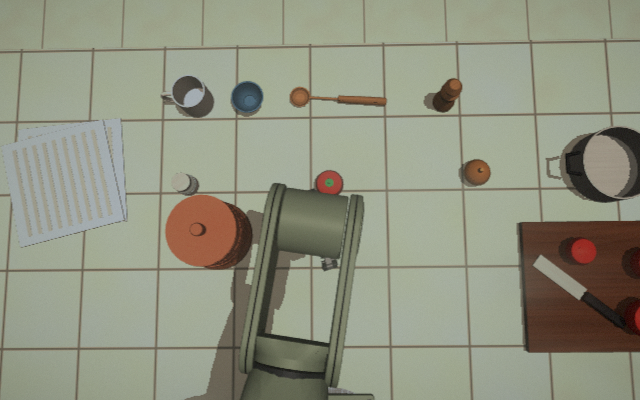

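View pics/s14.png

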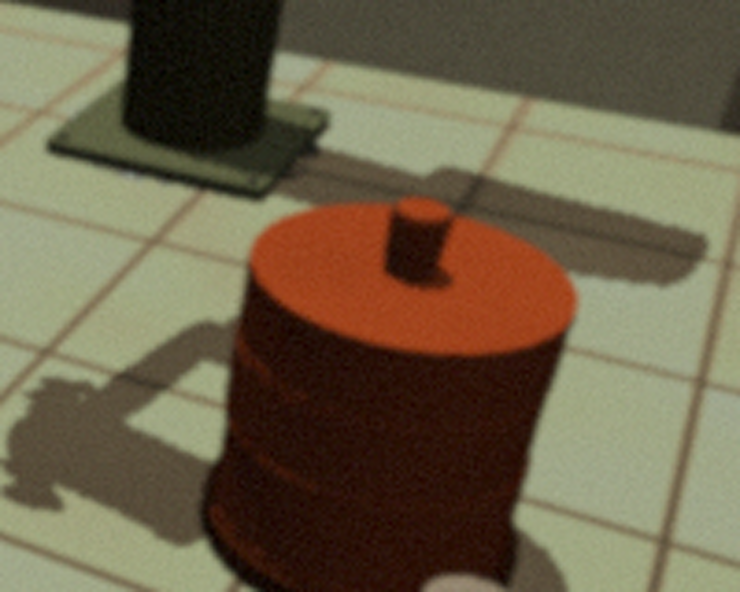

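Run:
```python
from h import *
for cam,ctr in (('scene',(.4725,.273)),('top',(.471,.271))):
    c=bot.calibration(cam);p,d=bot.snapshot(cam);W=world(d,c)
    r=np.hypot(W[...,0]-ctr[0],W[...,1]-ctr[1]);q=W[(abs(W[...,2]-.164)<.008)&(r<.066)&(r>.022)]
    k=np.linalg.lstsq(np.c_[q[:,:2]-ctr,np.ones(len(q))],q[:,2],rcond=None)[0];print(cam,np.degrees(k[:2]).round(2),k[2].round(4),len(q))
    if cam=='top':
        z=np.load('top0.npz')['p']
        for n,(u,v) in dict(tom=(329,183),jar=(184,184),on=(477,172)).items():
            print(n,np.abs(p[v-9:v+7,u-12:u+12].astype(int)-z[v-9:v+7,u-12:u+12]).mean().round(1))
```

```text
scene [ 0.03 -0.02] 0.1643 1697
top [-0.05  0.04] 0.1657 2743
tom 3.4
jar 4.4
on 2.8
```

The lid is level (within 0.05°) and its top is at z ≈ 0.165, the fully seated height. The bystanders look unchanged.

Run:
```python
from station import bot
print(bot.close_job())
```

```text
the job is handed in; nothing more can be done
None
```

I built the sprouter on the stand in the order asked: bowl, slotted tray, holed tray, then lid. Each piece was lowered slowly until it touched, settled level, and only then released. I handed the job in at about 32.7 s.

**Last checks**
- **Lid:** its top is at z = 0.1643 m (scene camera) and 0.1657 m (top camera); fully seated is 0.165 m. Its slope is 0.05° or less in both views.
- **Bowl and trays:** each rim was at its seated height and within 0.1° of level after release. This allows for the scene camera reading about 2 mm low.
- **Bystanders:** the tomato, jar and onion appear unmoved in the top view.

**What did not go smoothly**
- **Tool tilt:** the wrist drifted out of level during moves, up to 6.5°. The bowl and slotted tray went in tilted, at about 4° and 5°, and were pressed level on contact.
- **Levelling on the worktop:** before picking up the holed tray I levelled the tool by pressing the closed fingertips on bare worktop, and one press reached 38.5 N.
- **Lid:** I levelled the tool again after gripping the lid, with the lid on the worktop. That pressed up to 27 N and slid the lid a few millimetres.
- **Centring:** the slotted tray sits about 3 mm off the bowl's centre, within the 4 mm of play.
- **Disagreeing lid check:** an earlier fit showed a 0.4° lid slope because it took in points from the tray walls below. The fit limited to the lid's disc did not show it.

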